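Scoop the printed test balls into the inspection dish

ROBOT

A 6-joint arm with a two-finger parallel gripper is mounted at the origin on the work surface. World frame = base frame: x ahead of the robot, y to its left, z up, the work surface at z = 0. Lengths are in m, angles in rad, forces in N, time in s.
With the tool pointing down it reaches from about 0.425 to 0.95 m from the base axis. Payload 3.5 kg.
Tool frame: the origin (TCP) lies midway between the tips of the shut fingers; the grasp point (between the pads) lies 19 mm behind it (r.tcp_to_grasp is the distance from the TCP to the grasp point, in m); z points along the fingers, y is the direction in which the jaws open and shut (so a half turn about z gives the same grasp; the last joint's range is limited). The gripper opens to 85 mm and grips with 20 to 120 N. Pads are 22 mm wide; open, the fingers measure 114 mm over their backs; the gripper's body (76 mm by 85 mm) begins 54 mm behind the grasp point. The pads swing forward as they close: fully open they stand 13 mm farther back than shut.
Start: joints at [0.98, 0.286, 1.577, -0, 1.279, -0.15], TCP at [0.288, 0.61, 0.231] pointing down, gripper open.
Joint ranges: [-2.77, 2.77], [-0.9, 2.22], [0.21, 2.48], [-1.53, 4.67], [0.24, 2.81], [-2.84, 2.84]. Speed limits (rad/s): [2.79, 2.79, 3.14, 3.14, 3.14, 3.14].

INTERFACE

Orientations are given as a unit quaternion [x, y, z, w].
In Python, from bench import r gives the robot as it stands. The module is installed in compiled form; this text tells all that it offers.
- The arm moves only by the shell command python3 -m jog 'ROWS' [FORCE]. ROWS is JSON, a list of rows, each an object of numbers: "hand": the opening, from -1 (shut) to 1 (fully open); "tx", "ty", "tz": the shift along the world's x, y, z in cm; "spin": the turn about the world's z in degrees. In form: [{"hand": .., "tx": .., "ty": .., "tz": .., "spin": ..}, ...]. A call has 1 to 8 rows; each row shifts and turns the pose as measured when the row begins; what a row does not reach is not made up. A row lasts 1/8 s, in which the tool goes at most 62.5 mm and 10.7 degrees, less where a joint would pass 70% of its speed; a pose out of reach is approached as far as the arm can. A call with a gripper value outside its range is refused whole. The fingers move at their own pace and stop on an object; FORCE is the grip in N (left out, the last holds). Time passes only in rows, so rows that do not move let the fingers close. It gives the time, the measured TCP pose, the force and the opening at its end, in the units of the state.
- r.get_obs(): the state, without advancing time (a new reading comes with each control period).
- r.read_camera(name): name is "side" or "top"; returns the picture (400x640x3 uint8, red, green, blue); there is no depth.
- r.camera_model(name): a dict with "vertical_fov" (degrees; the focal length in pixels is half the picture's height over the tangent of half this angle, whatever the lens; pixels are square), "cx", "cy" (the principal point, pixels), "k1" (the pictures are not rectified: a ray, as slopes to the right and down, at radius r is drawn at 1 + k1 r^2 times it, then the intrinsics apply), "view" (4x4, takes a point from world to camera coordinates). Camera axes: x right, y down, z forward; pixel columns grow to the right and rows downward; lengths in m; the calibration is good to about 2 mm. A picture is of the moment at which its call begins. camera_model takes no time and is no camera call.
- r.sign_off(): hands the job in, once; it reports no verdict.
The state is a dict: "time": time; "qpos": joint angles; "joint_vel": joint speeds; "tau": joint torques, N m; "position": TCP position; "orientation": TCP orientation; "ft_force": force on the tool from outside, world axes, zero at the start; "wrist_torque": the same for the moment, N m; "finger_gap": finger opening in m.
Only numpy, scipy, OpenCV 4.12 (cv2) and the standard library are available. Lean on these libraries where they do the work, as an engineer would, in place of code of your own. Each camera call takes 0.05 s, during which the arm holds its last target.

TASK

Take the scoop by its upright yellow handle, scoop the three orange printed balls out of the black tray and tip all three into the blue inspection dish (not the grey one), without touching the balls with the gripper's fingers. Then set the scoop down upright on the desk and let go.

Things in the scene. Friction and masses are not known exactly. Their poses are not given: they have to be found in the camera images.
- scoop_grip (a point): loose aluminium hand scoop, 150 g, flat on the desk. Point: on the axis of its upright yellow handle, 55 mm above the scoop's underside, z up. The handle is 30 mm along x, 18 mm along y (grip it across y), 80 mm tall from the underside. The pan lies on the handle's -x side: lip at x = -95 mm from this point, back wall at -15 mm. At first the lip is towards the robot, yaw within 20 degrees.
- scoop_lip (a point): middle of the scoop's open front lip, at its underside; same axes. Pan 106 mm wide outside, 100 inside; side walls 26 mm high, floor 2.5 mm thick. The lip ramps from 1.5 mm up to a sill 6 mm in, 1.5 mm over the pan's floor: balls that have rolled over it stay in a level scoop and roll out when the lip is tipped down by over 35 degrees (55 is sure).
- tray: black tray fixed to the desk, inside 260 x 142 mm (x, y), floor 6 mm thick, walls 4 mm thick, 30 mm high over the desk. Origin: centre of its underside. The balls lie in its -x half, near the robot; the scoop fits into the empty +x half, lip to -x. Drawn squarely along the floor until the lip meets the -x end wall, it gathers the balls, which are all within 32 mm of the midline, and at the wall they roll over the lip.
- dish: blue round plastic dish, fixed to the desk, 120 mm wide at the foot, 140 mm at the rim, 45 mm high, wall 4 mm, flat floor 5 mm thick; origin at the centre of its underside. A like grey dish with a green printed bracket in it stands about 18 cm away; either may be the nearer.
- ball_a_center (a point): a hollow-printed smooth orange plastic ball, 28 mm in diameter, 15 g, loose on the floor of the black tray, near the -x end, on the tray's -y side; the point is its centre. It rolls freely and is slippery (friction about 0.2).
- ball_b_center (a point): a hollow-printed smooth orange plastic ball, 28 mm in diameter, 15 g, loose on the floor of the black tray, near the -x end, on the tray's +y side; the point is its centre. It rolls freely and is slippery (friction about 0.2).
- ball_c_center (a point): a hollow-printed smooth orange plastic ball, 28 mm in diameter, 15 g, loose on the floor of the black tray, about 45 mm before the other two; the point is its centre. It rolls freely and is slippery (friction about 0.2).
There are look-alikes about, which are no part of the job. Of the things shaped like the part that bears scoop_grip, the aluminium one is meant. Leave any turquoise look-alike of the part that bears ball_b_center alone.

How it is judged:
By the outcome, as a careful person would: the job done as asked, in the order asked, and still so for the second after the job is handed in, with the robot touching nothing.
It also fails if it takes over 61 s, if anything falls off the work surface, if the arm or the gripper's body presses on something with over 40 N, if the wrist force passes 120 N, or if a joint passes its speed limit or range.

## Working session

There is one attempt and no reset: what is moved stays moved. The work goes in short steps, Python scripts to look and compute and a shell command to move; the robot and the scene stay as the last step left them, time stands still between calls to the robot, and variables do not carry over. Pictures are saved under pics/ and viewed, and the job is handed in when it is done.

```bash
mkdir -p pics
cat > h.py <<'E'
import numpy as np, cv2
from bench import r
def K(n):
    m=r.camera_model(n); f=200/np.tan(np.radians(m["vertical_fov"])/2)
    return m,f
def ray(n,u,v):
    m,f=K(n); d=np.array([(u-m["cx"])/f,(v-m["cy"])/f]); p=d.copy()
    for _ in range(30): p=d/(1+m["k1"]*(p@p))
    V=np.array(m["view"]); R=V[:3,:3]; o=-R.T@V[:3,3]
    return o,R.T@np.array([p[0],p[1],1])
def atz(n,u,v,z):
    o,d=ray(n,u,v); return o+d*(z-o[2])/d[2]
def proj(n,P):
    m,f=K(n); V=np.array(m["view"]); c=V[:3,:3]@np.array(P)+V[:3,3]
    p=c[:2]/c[2]; p=p*(1+m["k1"]*(p@p)); return np.array([m["cx"]+f*p[0],m["cy"]+f*p[1]])
def shot(n,name,crop=None,s=1,marks=()):
    im=r.read_camera(n); bgr=im[:,:,::-1].copy(); np.save("pics/"+n+".npy",im)
    save(bgr,name,crop,s,marks); return im
def save(bgr,name,crop=None,s=1,marks=()):
    if crop: x0,y0,x1,y1=crop
    else: x0,y0,x1,y1=0,0,640,400
    o=cv2.resize(bgr[y0:y1,x0:x1],None,fx=s,fy=s,interpolation=cv2.INTER_CUBIC)
    for u,v in marks: cv2.drawMarker(o,(int((u-x0)*s),int((v-y0)*s)),(255,0,255),0,8,1)
    cv2.imwrite("pics/"+name+".png",o)
E
python3 - <<'E'
from h import *
for n in("top","side"):
    m,f=K(n); V=np.array(m["view"]); print(n,f,m["k1"],-V[:3,:3].T@V[:3,3],V[2,:3]); shot(n,n+"0",s=1.25)
print(r.get_obs()["time"],r.tcp_to_grasp)
E
```

```text
top 494.3405156158543 -0.0898359771052374 [ 0.32073247 -0.00929251  1.03514714] [ 0.14004566  0.00186548 -0.99014329]
side 476.74381355160887 -0.009394173243762077 [-0.0147974  -0.65050719  0.89440669] [ 0.40018672  0.57485399 -0.71371806]
0.1 0.0187
```

View pics/top0.png

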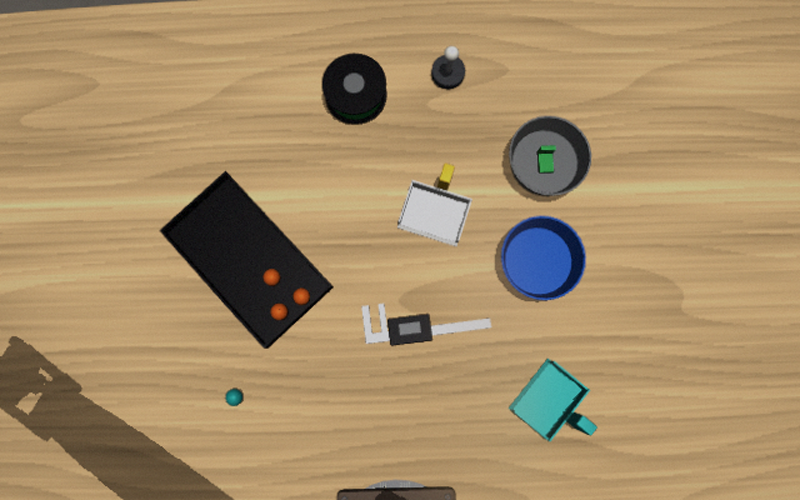

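View pics/side0.png

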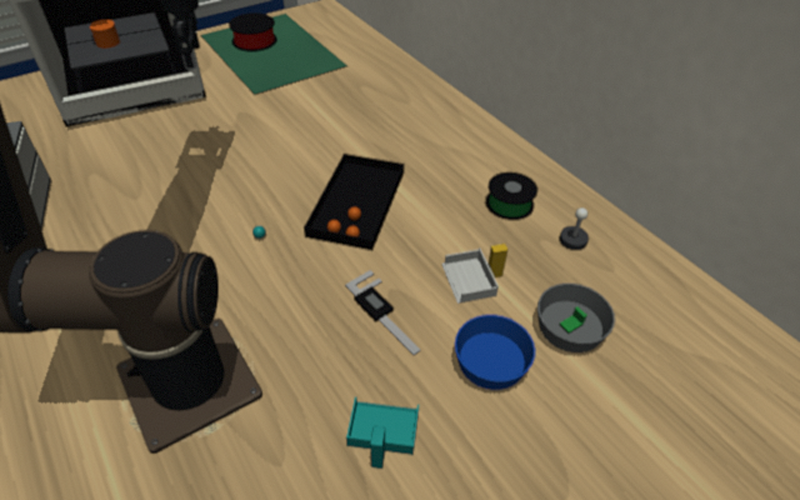

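Candidates, in 800x500 top-view pixels:
- **Scoop:** aluminium with yellow handle at (435,205), which is the one I want; turquoise look-alike at (553,402).
- **Balls:** orange at (271,277), (301,296) and (279,312); turquoise look-alike at (234,397).
- **Dish:** blue at (543,258), which is the target; grey with the green bracket at (550,157).

Next I check these in a close crop and measure them.

Run:
```python
from h import *
im=np.load("pics/top.npy"); b=im[:,:,::-1].copy()
save(b,"c_scoop",(300,115,400,205),7)
save(b,"c_tray",(120,130,275,285),3.8)
hsv=cv2.cvtColor(im,cv2.COLOR_RGB2HSV)
def blobs(im,lo,hi,a):
    h=cv2.cvtColor(im,cv2.COLOR_RGB2HSV); m=cv2.inRange(h,lo,hi)
    n,l,s,c=cv2.connectedComponentsWithStats(m); return [(c[i],s[i]) for i in range(1,n) if s[i][4]>a]
for c,s in blobs(im,(3,150,60),(14,255,255),30): print("orange top",c,s,atz("top",*c,0.02))
sd=np.load("pics/side.npy")
for c,s in blobs(sd,(3,150,60),(14,255,255),20): print("orange side",c,s,atz("side",*c,0.02))
for c,s in blobs(im,(105,130,30),(125,255,255),200): print("blue top",c,s,atz("top",*c,0.02))
for c,s in blobs(im,(22,150,60),(32,255,255),10): print("yel top",c,s,atz("top",*c,0.08))
save(sd[:,:,::-1].copy(),"c_side",(340,180,500,320),4.2)
```

```text
orange top [216.67375887 221.19148936] [210 215  14  13 141] [0.44381304 0.1982003  0.02      ]
orange top [240.58041958 236.59440559] [234 230  14  14 143] [0.41051238 0.14848002 0.02      ]
orange top [222.59440559 248.86713287] [216 243  14  13 143] [0.38607751 0.18589939 0.02      ]
orange side [83.16449086 26.4073107 ] [ 72  15  23  24 383] [0.21411873 1.34198679 0.02      ]
orange side [283.09090909 169.61363636] [278 165  11  10  88] [0.44801135 0.20043589 0.02      ]
orange side [266.88043478 180.04347826] [262 175  11  11  92] [0.39074046 0.18808708 0.02      ]
orange side [281.92682927 184.31707317] [277 180  11   9  82] [0.41605804 0.15235012 0.02      ]
blue top [434.41985612 206.09553957] [ 401  173   67   67 3475] [ 0.46333302 -0.25548622  0.02      ]
yel top [357.00775194 138.30232558] [351 131  13  16 129] [ 0.59561827 -0.09423099  0.08      ]
```

View pics/c_scoop.png

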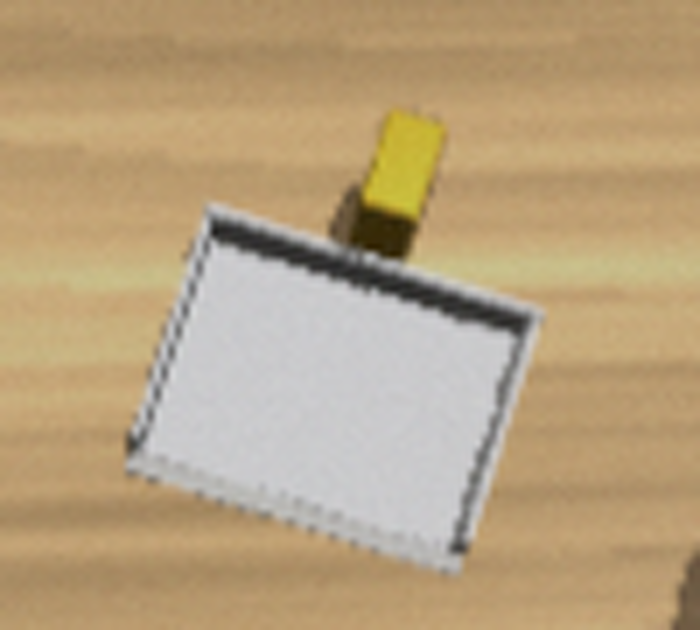

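View pics/c_tray.png

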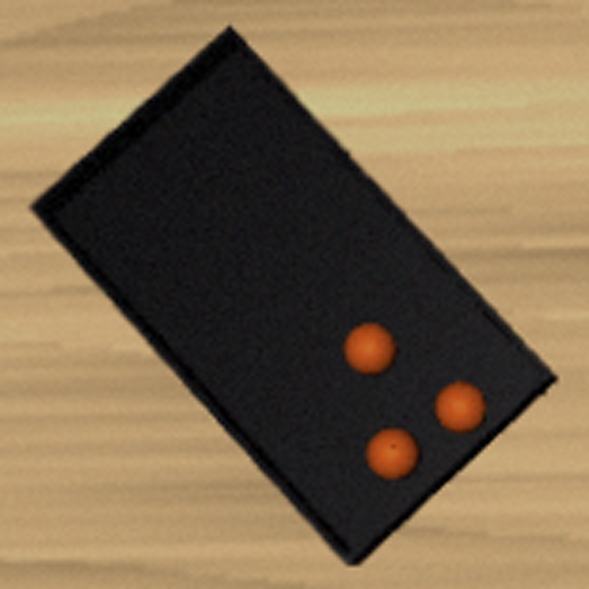

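View pics/c_side.png

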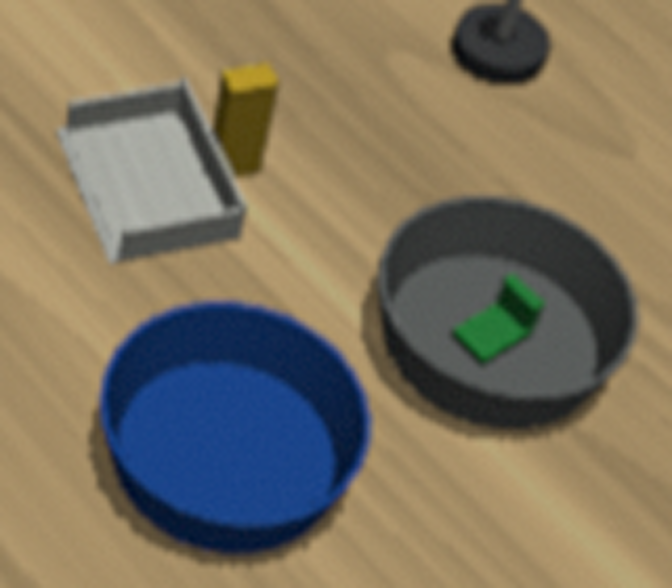

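Run:
```python
from h import *
def nat(p,s,x0,y0): return ((p[0]+.5)/s-.5+x0,(p[1]+.5)/s-.5+y0)
A=lambda p,z:atz("top",*nat(p,7,300,115),z)[:2]
h=[A(p,.08) for p in((397,108),(446,122),(418,220),(363,207))]
print("handle",np.mean(h,0),[np.linalg.norm(h[i]-h[i-1]) for i in range(4)])
l=[A((130,470),.001),A((458,572),.001)]; print("lip",np.mean(l,0),np.linalg.norm(l[0]-l[1]),"yaw",np.degrees(np.arctan2(*(l[1]-l[0])[::-1]))+90)
b=[A((207,205),.026),A((540,313),.026)]; print("back",np.mean(b,0),np.linalg.norm(b[0]-b[1]),"yaw",np.degrees(np.arctan2(*(b[1]-b[0])[::-1]))+90)
d=np.mean(h,0)-np.mean(l,0); print("axis",np.linalg.norm(d),np.degrees(np.arctan2(d[1],d[0])))
T=[atz("top",*nat(p,3.8,120,130),.03)[:2] for p in((230,27),(33,207),(352,565),(556,378))]
print("tray",T,np.mean(T,0))
for i in range(4):
    e=T[i]-T[i-1]; print(np.linalg.norm(e),np.degrees(np.arctan2(e[1],e[0])))
c=np.mean(T,0)
B=[np.array(x) for x in([.4438,.1982],[.4105,.1485],[.3861,.1859])]
e=(T[0]-T[3])+(T[1]-T[2]); a=np.arctan2(e[1],e[0]); print("tray yaw",np.degrees(a))
R=np.array([[np.cos(a),np.sin(a)],[-np.sin(a),np.cos(a)]])
for x in B: print("ball in tray",R@(x-c))
# dish: fit model projection
im=np.load("pics/top.npy"); hsv=cv2.cvtColor(im,cv2.COLOR_RGB2HSV); m=cv2.inRange(hsv,(105,130,30),(125,255,255))
cs,_=cv2.findContours(m,cv2.RETR_EXTERNAL,cv2.CHAIN_APPROX_NONE); ct=max(cs,key=cv2.contourArea)[:,0]
P=np.array([atz("top",*p,.045)[:2] for p in ct]).astype(np.float32)
print("dish rim",cv2.minEnclosingCircle(P))
o=r.get_obs(); print(o["position"],o["orientation"],o["finger_gap"])
```

```text
handle [ 0.59617985 -0.09539145] [np.float64(0.030918965673389056), np.float64(0.014557978431259657), np.float64(0.030104604894814133), np.float64(0.016062780969349273)]
lip [ 0.50801259 -0.0639971 ] 0.10425461187744275 yaw -19.094756861586788
back [ 0.58266378 -0.08923501] 0.10495327518340913 yaw -20.000841141410106
axis 0.09358989849905965 -19.59965284035872
tray [array([0.62473749, 0.2750397 ]), array([0.52580448, 0.38414835]), array([0.32620599, 0.20528647]), array([0.42366966, 0.0947513 ])] [0.47510441 0.23980646]
0.27005958838950594 41.88113829585851
0.14728352722894306 132.199805780559
0.2680133023484272 -138.13621512083964
0.14736753290235668 -48.59597386151373
tray yaw 41.8724945849483
ball in tray [-0.05108154 -0.01008659]
ball in tray [-0.10905131 -0.02486788]
ball in tray [-0.10225676  0.01926775]
dish rim ((0.4605972468852997, -0.24959805607795715), 0.06877085566520691)
[0.2876303  0.60998639 0.23007818] [ 2.18612017e-01  9.75811255e-01 -1.01647117e-03 -3.82994650e-04] 0.08564892231774468
```

The crop confirms it: aluminium pan, yellow handle, lip towards the robot.

| Item | Position (m) | Yaw |
|---|---|---|
| Scoop grip | (0.596, -0.0955) | about -19.5° |
| Tray centre | (0.475, 0.240) | 41.9° |
| Blue dish centre | (0.461, -0.250) | n/a |

The measured sizes match the given ones, so I approach.

```bash
python3 -m jog '[{"hand":1,"tx":2.2,"ty":-5,"tz":-0.5,"spin":0.8},{"hand":1,"tx":2.2,"ty":-5,"tz":-0.5,"spin":0.8},{"hand":1,"tx":2.2,"ty":-5,"tz":-0.5,"spin":0.8},{"hand":1,"tx":2.2,"ty":-5,"tz":-0.5,"spin":0.8},{"hand":1,"tx":2.2,"ty":-5,"tz":-0.5,"spin":0.8},{"hand":1,"tx":2.2,"ty":-5,"tz":-0.5,"spin":0.8},{"hand":1,"tx":2.2,"ty":-5,"tz":-0.5,"spin":0.8},{"hand":1,"tx":2.2,"ty":-5,"tz":-0.5,"spin":0.2}]' 
python3 -m jog '[{"hand":1,"tx":2.2,"ty":-5,"tz":-0.5,"spin":0},{"hand":1,"tx":2.2,"ty":-5,"tz":-0.5,"spin":0},{"hand":1,"tx":2.2,"ty":-5,"tz":-0.5,"spin":0},{"hand":1,"tx":2.2,"ty":-5,"tz":-0.5,"spin":0},{"hand":1,"tx":2.2,"ty":-5,"tz":-0.5,"spin":0},{"hand":1,"tx":0,"ty":0,"tz":0,"spin":0}]'
cat >> h.py <<'E'
def st():
    o=r.get_obs(); q=np.array(o["orientation"]); from scipy.spatial.transform import Rotation as R
    M=R.from_quat(q).as_matrix(); print("t",round(o["time"],2),"p",np.round(o["position"],4),"jaw",round(np.degrees(np.arctan2(M[1,1],M[0,1])),2),"zax",np.round(M[:,2],3),"gap",round(o["finger_gap"],4),"F",np.round(o["ft_force"],1),"M",np.round(o["wrist_torque"],2),"q",np.round(o["qpos"],2))
E
python3 -c "from h import *;st()"
```

```text
time: 1.1
position: [0.4635, 0.1995, 0.1849]
orientation: [0.163, 0.987, -0.002, -0.001]
ft_force: [0.1, -0.0, -0.5]
finger_gap: 0.0855
time: 1.85
position: [0.5748, -0.0624, 0.1565]
orientation: [0.166, 0.986, -0.002, -0.003]
ft_force: [-0.8, 0.8, 0.1]
finger_gap: 0.0853
t 1.85 p [ 0.5748 -0.0624  0.1565] jaw 70.89 zax [-0.006 -0.003 -1.   ] gap 0.0853 F [-0.8  0.8  0.1] M [-0.02 -0.02 -0.03] q [-0.28  0.15  1.88 -0.01  1.12 -1.52]
```

```bash
python3 -m jog '[{"hand":1,"tx":2.1,"ty":-3.3,"tz":-3,"spin":-0.4},{"hand":1,"tx":0,"ty":0,"tz":-3,"spin":0},{"hand":1,"tx":0,"ty":0,"tz":0,"spin":0}]'
python3 -c "
from h import *
st();shot('side','s1',(340,160,460,260),6)
shot('top','t1',(280,100,430,210),5)"
```

```text
time: 2.22
position: [0.5952, -0.0941, 0.0949]
orientation: [0.169, 0.986, -0.001, -0.004]
ft_force: [-0.3, 0.4, -0.2]
finger_gap: 0.0852
t 2.23 p [ 0.5952 -0.0941  0.0949] jaw 70.5 zax [-0.008 -0.002 -1.   ] gap 0.0852 F [-0.3  0.4 -0.2] M [-0.04 -0.03  0.02] q [-0.32  0.28  1.85 -0.    1.02 -1.55]
```

View pics/s1.png

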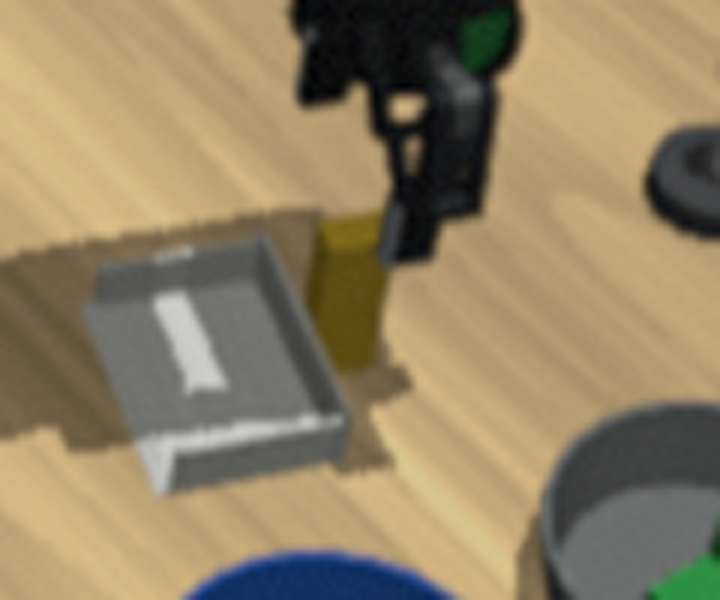

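View pics/t1.png

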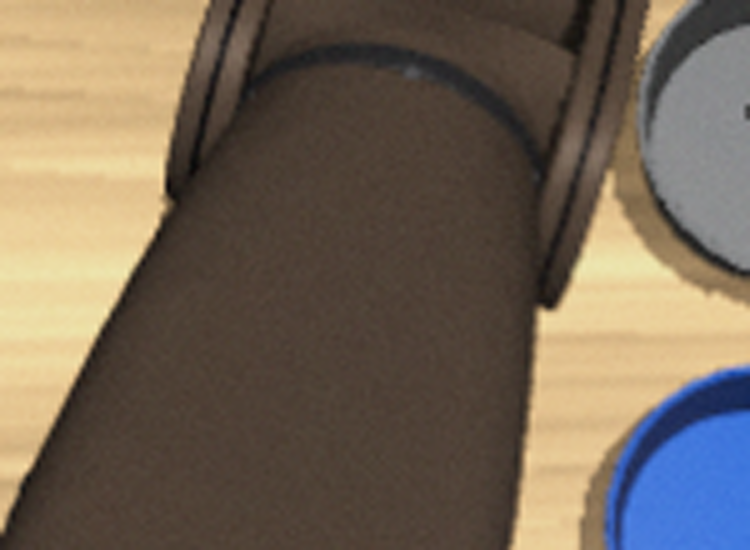

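```bash
python3 -c "
from h import *
print(proj('side',(.5962,-.0954,.08)), 'seen ~',(352.5/6-.5+340,229.5/6-.5+160), atz('side',398.2,197.8,.08))"
python3 -m jog '[{"hand":1,"tx":0,"ty":0,"tz":-3,"spin":0},{"hand":1,"tx":0,"ty":0,"tz":-2.5,"spin":0},{"hand":1,"tx":0,"ty":0,"tz":-0.3,"spin":0},{"hand":1,"tx":0,"ty":0,"tz":0,"spin":0}]'; python3 -c "from h import *;st()"
```

```text
[398.15060111 198.42219227] seen ~ (398.25, 197.75) [ 0.59766467 -0.09385198  0.08      ]
time: 2.82
position: [0.6025, -0.0932, 0.0483]
orientation: [0.167, 0.986, -0.003, 0.007]
ft_force: [0.5, -0.1, -0.8]
finger_gap: 0.0853
t 2.83 p [ 0.6025 -0.0932  0.0483] jaw 70.76 zax [ 0.012 -0.008 -1.   ] gap 0.0853 F [ 0.5 -0.1 -0.8] M [ 0.    0.05 -0.03] q [-0.32  0.35  1.86 -0.    0.92 -1.55]
```

```bash
python3 -m jog '[{"hand":1,"tx":-0.6,"ty":-0.2,"tz":-0.5,"spin":0},{"hand":1,"tx":0,"ty":0,"tz":0,"spin":0}]'; python3 -c "from h import *;st()"
```

```text
time: 3.08
position: [0.5976, -0.0955, 0.0459]
orientation: [0.167, 0.986, -0.003, 0.009]
ft_force: [-0.0, -0.9, -0.4]
finger_gap: 0.0855
t 3.08 p [ 0.5976 -0.0955  0.0459] jaw 70.79 zax [ 0.016 -0.009 -1.   ] gap 0.0855 F [-0.  -0.9 -0.4] M [0.01 0.01 0.  ] q [-0.32  0.34  1.88 -0.    0.9  -1.56]
```

```bash
python3 -m jog '[{"hand":1,"tx":-0.1,"ty":0,"tz":-1,"spin":0},{"hand":1,"tx":0,"ty":0,"tz":0,"spin":0}]'; python3 -c "from h import *;st()"
```

```text
time: 3.32
position: [0.5967, -0.0957, 0.0359]
orientation: [0.167, 0.986, -0.003, 0.009]
ft_force: [0.5, 0.6, -1.0]
finger_gap: 0.0852
t 3.33 p [ 0.5967 -0.0957  0.0359] jaw 70.78 zax [ 0.017 -0.01  -1.   ] gap 0.0852 F [ 0.5  0.6 -1. ] M [-0.02  0.03  0.04] q [-0.33  0.36  1.88 -0.    0.88 -1.56]
```

```bash
python3 -m jog '[{"hand":-1,"tx":0,"ty":0,"tz":0,"spin":0},{"hand":-1,"tx":0,"ty":0,"tz":0,"spin":0},{"hand":-1,"tx":0,"ty":0,"tz":0,"spin":0},{"hand":-1,"tx":0,"ty":0,"tz":0,"spin":0},{"hand":-1,"tx":0,"ty":0,"tz":0,"spin":0},{"hand":-1,"tx":0,"ty":0,"tz":0,"spin":0}]' 110; python3 -c "from h import *;st()"
```

```text
time: 4.08
position: [0.5974, -0.0959, 0.0363]
orientation: [0.167, 0.986, -0.003, 0.01]
ft_force: [0.5, 1.1, -0.4]
finger_gap: 0.017
t 4.08 p [ 0.5974 -0.0959  0.0363] jaw 70.75 zax [ 0.018 -0.01  -1.   ] gap 0.017 F [ 0.5  1.1 -0.4] M [ 0.07 -0.01 -0.07] q [-0.33  0.36  1.88 -0.    0.88 -1.56]
```

```bash
python3 -m jog '[{"hand":-1,"tx":0,"ty":0,"tz":1.5,"spin":0},{"hand":-1,"tx":0,"ty":0,"tz":2.5,"spin":0},{"hand":-1,"tx":0,"ty":0,"tz":2.5,"spin":0},{"hand":-1,"tx":0,"ty":0,"tz":0,"spin":0}]'; python3 -c "
from h import *
st();shot('side','s2',(330,130,470,260),5)"
```

```text
time: 4.58
position: [0.5967, -0.0957, 0.1044]
orientation: [0.167, 0.986, -0.003, 0.009]
ft_force: [-0.2, 0.6, -0.5]
finger_gap: 0.017
t 4.58 p [ 0.5967 -0.0957  0.1044] jaw 70.76 zax [ 0.017 -0.01  -1.   ] gap 0.017 F [-0.2  0.6 -0.5] M [-0.01  0.02  0.01] q [-0.33  0.26  1.86 -0.    1.   -1.56]
```

View pics/s2.png

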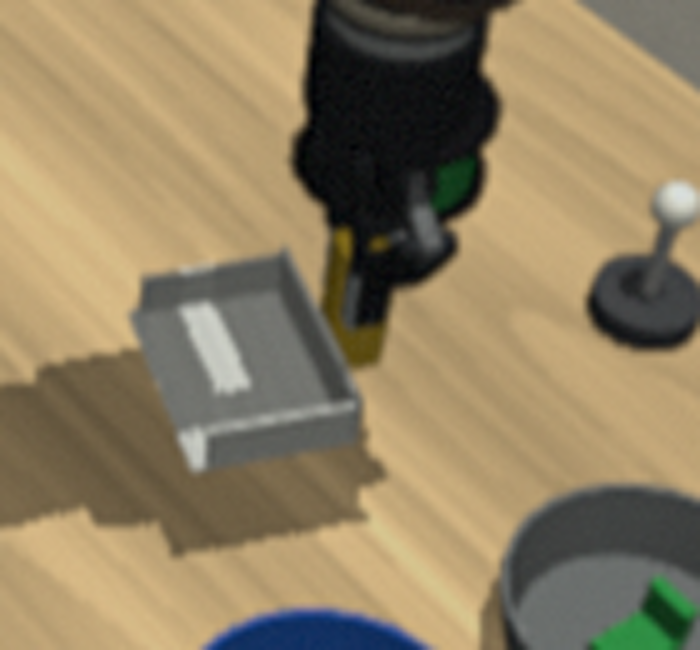

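```bash
cat >> h.py <<'E'
def scoop_pts(x,y,zg,yaw,tilt):
    # lip-down tilt about jaw axis through grip, pts in scoop frame; degrees
    t=np.radians(tilt);a=np.radians(yaw)
    L=np.array([(-.095,-.053,-.0535),(-.095,.053,-.0535),(-.015,-.053,-.029),(-.015,.053,-.029),(-.085,-.053,-.029),(-.015,-.053,-.055)])
    X=L[:,0]*np.cos(t)-L[:,2]*np.sin(t); Z=L[:,0]*np.sin(t)+L[:,2]*np.cos(t); Y=L[:,1]
    return np.c_[x+X*np.cos(a)-Y*np.sin(a), y+X*np.sin(a)+Y*np.cos(a), zg+Z]
def grip():
    o=r.get_obs(); from scipy.spatial.transform import Rotation as R
    M=R.from_quat(o["orientation"]).as_matrix(); p=np.array(o["position"])-.0187*M[:,2]
    return p,np.degrees(np.arctan2(M[1,1],M[0,1]))-90
E
python3 - <<'E'
from h import *
p,y=grip(); print(p,y)
for t in(0,3,6,10): print(t,[tuple(((np.array(proj('side',P))-(330,130)+.5)*5-.5).round(0)) for P in scoop_pts(*p,y,t)])
E
```

```text
[ 0.59536276 -0.09514323  0.12146052] -19.235443376145284
0 [(np.float64(186.0), np.float64(477.0)), (np.float64(118.0), np.float64(319.0)), (np.float64(355.0), np.float64(411.0)), (np.float64(277.0), np.float64(257.0)), (np.float64(211.0), np.float64(438.0)), (np.float64(348.0), np.float64(449.0))]
3 [(np.float64(191.0), np.float64(483.0)), (np.float64(123.0), np.float64(325.0)), (np.float64(358.0), np.float64(411.0)), (np.float64(280.0), np.float64(257.0)), (np.float64(214.0), np.float64(443.0)), (np.float64(353.0), np.float64(449.0))]
6 [(np.float64(197.0), np.float64(488.0)), (np.float64(128.0), np.float64(331.0)), (np.float64(361.0), np.float64(412.0)), (np.float64(283.0), np.float64(258.0)), (np.float64(217.0), np.float64(449.0)), (np.float64(359.0), np.float64(448.0))]
10 [(np.float64(205.0), np.float64(495.0)), (np.float64(136.0), np.float64(338.0)), (np.float64(365.0), np.float64(412.0)), (np.float64(287.0), np.float64(258.0)), (np.float64(222.0), np.float64(456.0)), (np.float64(367.0), np.float64(448.0))]
```

```bash
python3 -m jog '[{"hand":-1,"tx":-0.5,"ty":4.1,"tz":0,"spin":6.2},{"hand":-1,"tx":-0.5,"ty":4.1,"tz":0,"spin":6.2},{"hand":-1,"tx":-0.5,"ty":4.1,"tz":0,"spin":6.2},{"hand":-1,"tx":-0.5,"ty":4.1,"tz":0,"spin":6.2},{"hand":-1,"tx":-0.5,"ty":4.1,"tz":0,"spin":6.2},{"hand":-1,"tx":-0.5,"ty":4.1,"tz":0,"spin":6.2},{"hand":-1,"tx":-0.5,"ty":4.1,"tz":0,"spin":6.2},{"hand":-1,"tx":-0.5,"ty":4.1,"tz":0,"spin":6.2}]'; python3 -m jog '[{"hand":-1,"tx":-0.5,"ty":4,"tz":0,"spin":6.2},{"hand":-1,"tx":-0.4,"ty":4,"tz":0,"spin":5.3},{"hand":-1,"tx":0,"ty":0,"tz":0,"spin":0}]'; python3 -c "
from h import *
st();print(grip())"
```

```text
time: 5.62
position: [0.5466, 0.2389, 0.0916]
orientation: [-0.272, 0.962, -0.0, -0.0]
ft_force: [-0.1, -0.2, -1.5]
finger_gap: 0.0172
time: 6.0
position: [0.5334, 0.3229, 0.0866]
orientation: [-0.373, 0.928, -0.0, -0.004]
ft_force: [0.8, -0.1, -0.9]
finger_gap: 0.0171
t 6.0 p [0.5334 0.3229 0.0866] jaw 133.75 zax [-0.007 -0.003 -1.   ] gap 0.0171 F [ 0.8 -0.1 -0.9] M [-0.02 -0.01  0.02] q [ 0.38  0.33  1.8  -0.    1.02 -1.95]
(array([0.53352189, 0.32293933, 0.10530746]), np.float64(43.74840857270274))
```

```bash
python3 -m jog '[{"hand":-1,"tx":1.4,"ty":-1.8,"tz":0,"spin":-1.9},{"hand":-1,"tx":0,"ty":0,"tz":0,"spin":0}]'; python3 -c "
from h import *
st();p,y=grip();print(p,y)
c=np.array([.475,.24]);a=np.radians(41.9);R=np.array([[np.cos(a),np.sin(a)],[-np.sin(a),np.cos(a)]]);print('in tray',R@(p[:2]-c))
shot('side','s3',(220,80,360,210),5); shot('top','t3',(100,100,300,290),3)
S=scoop_pts(*p,y,0)
print([tuple(((np.array(proj('side',P))-(220,80)+.5)*5-.5).round(0)) for P in S])
print([tuple(((np.array(proj('top',P))-(100,100)+.5)*3-.5).round(0)) for P in S])
"
```

```text
time: 6.25
position: [0.5474, 0.302, 0.0845]
orientation: [-0.356, 0.935, -0.001, -0.006]
ft_force: [-0.2, -0.4, -0.6]
finger_gap: 0.0167
t 6.25 p [0.5474 0.302  0.0845] jaw 131.65 zax [-0.01  -0.005 -1.   ] gap 0.0167 F [-0.2 -0.4 -0.6] M [ 0.04 -0.02 -0.01] q [ 0.34  0.34  1.8  -0.    1.02 -1.95]
[0.54755105 0.3021115  0.10323786] 41.653757018296574
in tray [ 0.09548066 -0.00222165]
[(np.float64(417.0), np.float64(368.0)), (np.float64(233.0), np.float64(335.0)), (np.float64(456.0), np.float64(246.0)), (np.float64(277.0), np.float64(215.0)), (np.float64(422.0), np.float64(322.0)), (np.float64(456.0), np.float64(283.0))]
[(np.float64(341.0), np.float64(260.0)), (np.float64(224.0), np.float64(366.0)), (np.float64(255.0), np.float64(168.0)), (np.float64(137.0), np.float64(275.0)), (np.float64(323.0), np.float64(243.0)), (np.float64(265.0), np.float64(177.0))]
```

View pics/s3.png

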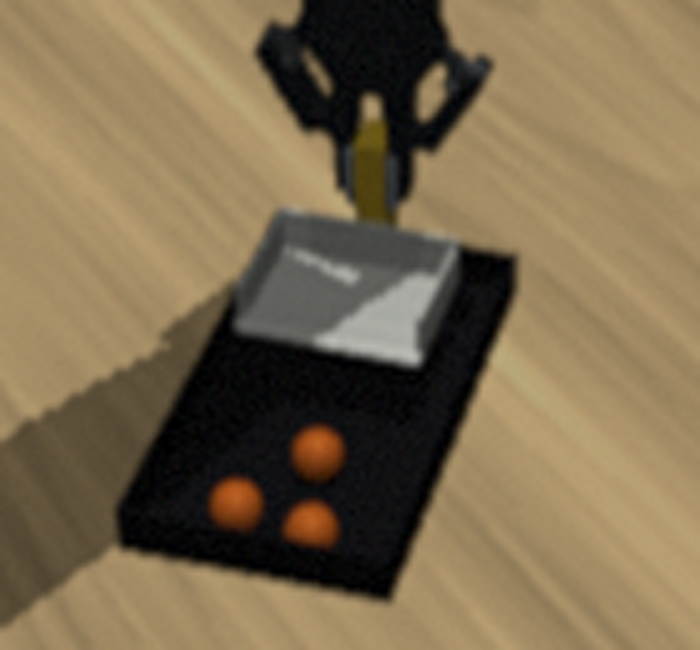

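View pics/t3.png

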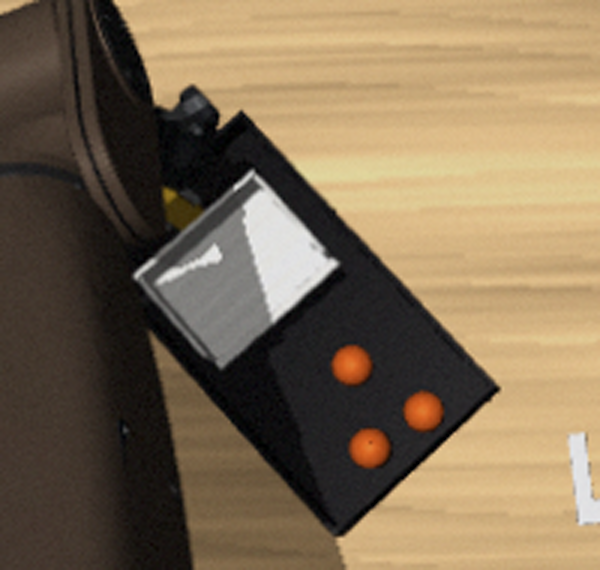

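```bash
python3 -m jog '[{"hand":-1,"tx":-0.1,"ty":0.15,"tz":-2,"spin":0.2},{"hand":-1,"tx":0,"ty":0,"tz":-1.5,"spin":0},{"hand":-1,"tx":0,"ty":0,"tz":-0.3,"spin":0},{"hand":-1,"tx":0,"ty":0,"tz":0,"spin":0}]'; python3 -c "
from h import *
st();p,y=grip();print(p,y)"
```

```text
time: 6.85
position: [0.5446, 0.303, 0.0426]
orientation: [-0.357, 0.934, -0.0, -0.007]
ft_force: [0.0, -0.4, 0.6]
finger_gap: 0.0168
t 6.85 p [0.5446 0.303  0.0426] jaw 131.81 zax [-0.013 -0.006 -1.   ] gap 0.0168 F [ 0.  -0.4  0.6] M [-0.01 -0.05  0.01] q [ 0.35  0.4   1.81 -0.    0.95 -1.95]
[0.54482387 0.30306954 0.06127988] 41.81276692349613
```

```bash
python3 -m jog '[{"hand":-1,"tx":0,"ty":0,"tz":-0.15,"spin":0},{"hand":-1,"tx":0,"ty":0,"tz":0,"spin":0}]'; python3 -c "
from h import *
st()"; python3 -m jog '[{"hand":-1,"tx":-0.6,"ty":-0.54,"tz":-0.05,"spin":0},{"hand":-1,"tx":-0.6,"ty":-0.54,"tz":-0.05,"spin":0},{"hand":-1,"tx":-0.6,"ty":-0.54,"tz":-0.05,"spin":0},{"hand":-1,"tx":0,"ty":0,"tz":0,"spin":0}]';python3 -c "
from h import *
st();p,y=grip();print(p,y)
c=np.array([.475,.24]);a=np.radians(41.9);R=np.array([[np.cos(a),np.sin(a)],[-np.sin(a),np.cos(a)]]);print('in tray',R@(p[:2]-c))
shot('side','s4',(220,80,360,210),5)"
```

```text
time: 7.1
position: [0.5453, 0.3034, 0.0433]
orientation: [-0.357, 0.934, -0.0, -0.007]
ft_force: [0.1, -0.7, -1.7]
finger_gap: 0.0172
t 7.1 p [0.5453 0.3034 0.0433] jaw 131.85 zax [-0.013 -0.006 -1.   ] gap 0.0172 F [ 0.1 -0.7 -1.7] M [-0.02 -0.03  0.06] q [ 0.35  0.4   1.81 -0.    0.95 -1.95]
time: 7.6
position: [0.5268, 0.2865, 0.0426]
orientation: [-0.357, 0.934, -0.0, -0.005]
ft_force: [0.5, 0.3, -1.2]
finger_gap: 0.0167
t 7.6 p [0.5268 0.2865 0.0426] jaw 131.85 zax [-0.009 -0.004 -1.   ] gap 0.0167 F [ 0.5  0.3 -1.2] M [ 0.07  0.01 -0.03] q [ 0.33  0.35  1.87 -0.    0.93 -1.97]
[0.52697251 0.28657894 0.06131879] 41.84971099222369
in tray [ 6.97906679e-02 -3.96908658e-05]
```

View pics/s4.png

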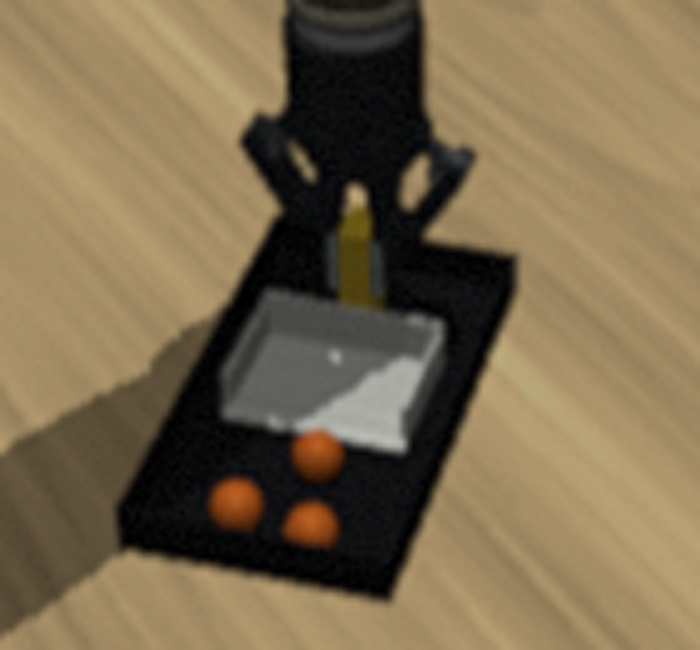

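```bash
python3 -m jog '[{"hand":-1,"tx":0,"ty":0,"tz":-0.2,"spin":0},{"hand":-1,"tx":0,"ty":0,"tz":-0.1,"spin":0}]'; python3 -c "
from h import *
st()"; python3 -m jog '[{"hand":-1,"tx":0,"ty":0,"tz":-0.2,"spin":0},{"hand":-1,"tx":0,"ty":0,"tz":0,"spin":0}]'; python3 -c "
from h import *
st()"
```

```text
time: 7.9
position: [0.527, 0.2866, 0.0425]
orientation: [-0.357, 0.934, -0.001, -0.007]
ft_force: [-1.8, -1.0, 2.5]
finger_gap: 0.0166
t 7.9 p [0.527  0.2866 0.0425] jaw 131.88 zax [-0.012 -0.006 -1.   ] gap 0.0166 F [-1.8 -1.   2.5] M [-0.09  0.4   0.06] q [ 0.33  0.35  1.87 -0.    0.93 -1.97]
time: 8.15
position: [0.5273, 0.2868, 0.0428]
orientation: [-0.358, 0.934, -0.001, -0.007]
ft_force: [0.1, 0.8, -1.5]
finger_gap: 0.0167
t 8.15 p [0.5273 0.2868 0.0428] jaw 131.91 zax [-0.013 -0.006 -1.   ] gap 0.0167 F [ 0.1  0.8 -1.5] M [-0.01 -0.02  0.03] q [ 0.33  0.35  1.87 -0.    0.93 -1.97]
```

```bash
python3 -m jog '[{"hand":-1,"tx":-0.6,"ty":-0.54,"tz":-0.1,"spin":0},{"hand":-1,"tx":-0.6,"ty":-0.54,"tz":-0.1,"spin":0},{"hand":-1,"tx":-0.6,"ty":-0.54,"tz":-0.1,"spin":0},{"hand":-1,"tx":-0.6,"ty":-0.54,"tz":-0.1,"spin":0},{"hand":-1,"tx":-0.6,"ty":-0.54,"tz":-0.1,"spin":0},{"hand":-1,"tx":-0.6,"ty":-0.54,"tz":-0.1,"spin":0}]';python3 -c "
from h import *
st();p,y=grip();print(p,y)
c=np.array([.475,.24]);a=np.radians(41.9);R=np.array([[np.cos(a),np.sin(a)],[-np.sin(a),np.cos(a)]]);print('in tray',R@(p[:2]-c))
shot('side','s5',(220,80,360,210),5)"
```

```text
time: 8.9
position: [0.4975, 0.2563, 0.0422]
orientation: [-0.357, 0.934, 0.0, 0.005]
ft_force: [3.6, 2.7, 5.7]
finger_gap: 0.0167
t 8.9 p [0.4975 0.2563 0.0422] jaw 131.81 zax [ 0.009  0.004 -1.   ] gap 0.0167 F [3.6 2.7 5.7] M [ 0.75 -0.74 -0.  ] q [ 0.29  0.26  1.99  0.    0.88 -2.01]
[0.49735104 0.25618343 0.06088081] 41.80605335504484
in tray [ 0.02744396 -0.00288124]
```

View pics/s5.png

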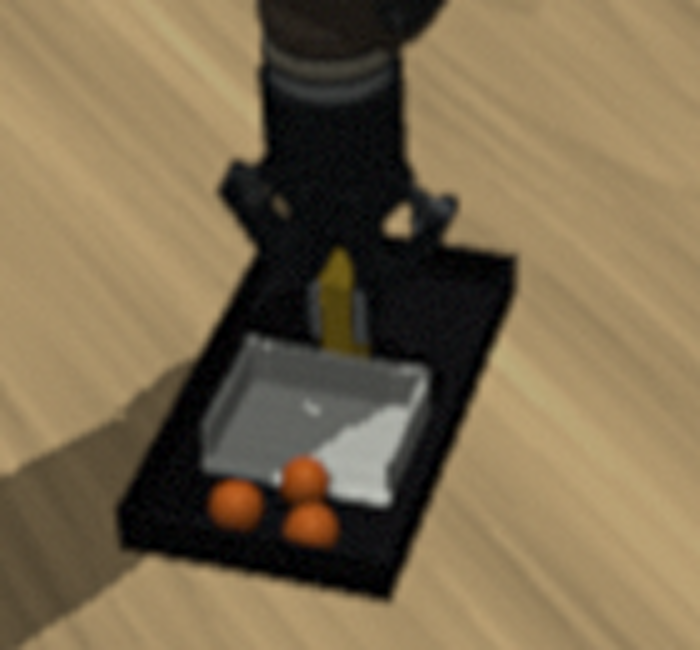

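```bash
python3 -m jog '[{"hand":-1,"tx":-0.65,"ty":-0.5,"tz":-0.1,"spin":0},{"hand":-1,"tx":-0.65,"ty":-0.5,"tz":-0.1,"spin":0},{"hand":-1,"tx":-0.65,"ty":-0.5,"tz":-0.1,"spin":0},{"hand":-1,"tx":-0.65,"ty":-0.52,"tz":-0.1,"spin":0},{"hand":-1,"tx":-0.6,"ty":-0.54,"tz":-0.1,"spin":0},{"hand":-1,"tx":-0.6,"ty":-0.54,"tz":-0.1,"spin":0}]';python3 -c "
from h import *
st();p,y=grip();print(p,y)
c=np.array([.475,.24]);a=np.radians(41.9);R=np.array([[np.cos(a),np.sin(a)],[-np.sin(a),np.cos(a)]]);print('in tray',R@(p[:2]-c))
shot('side','s6',(220,80,360,210),5)"
```

```text
time: 9.7
position: [0.4635, 0.2253, 0.0425]
orientation: [-0.353, 0.936, 0.002, 0.013]
ft_force: [5.9, 2.6, 8.4]
finger_gap: 0.017
t 9.7 p [0.4635 0.2253 0.0425] jaw 131.35 zax [ 0.024  0.012 -1.   ] gap 0.017 F [5.9 2.6 8.4] M [ 0.5  -0.32 -0.11] q [ 0.25  0.17  2.1   0.01  0.84 -2.05]
[0.46304258 0.22504913 0.06121619] 41.34867890231345
in tray [-0.01888472 -0.00314255]
```

View pics/s6.png

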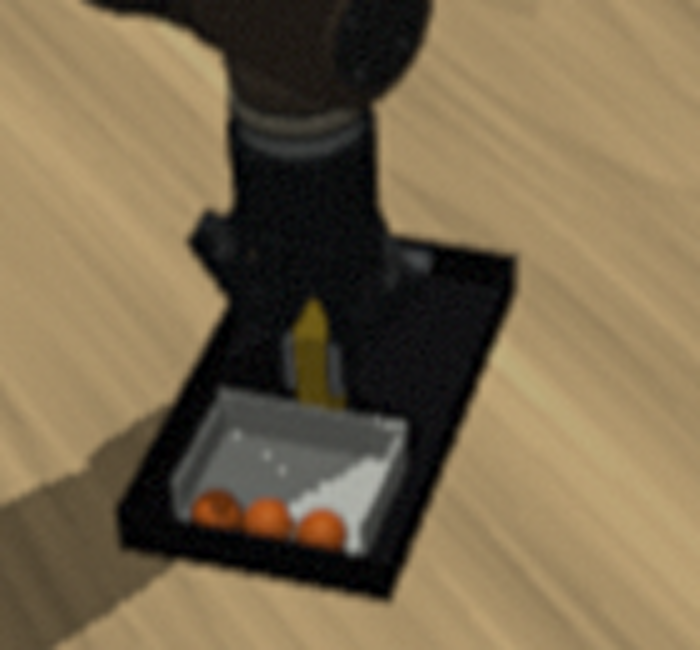

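```bash
python3 -m jog '[{"hand":-1,"tx":-0.65,"ty":-0.5,"tz":-0.1,"spin":0.4},{"hand":-1,"tx":-0.6,"ty":-0.54,"tz":-0.1,"spin":0},{"hand":-1,"tx":-0.4,"ty":-0.35,"tz":-0.1,"spin":0},{"hand":-1,"tx":-0.4,"ty":-0.35,"tz":-0.1,"spin":0}]';python3 -c "
from h import *
st();p,y=grip();print(p,y)
c=np.array([.475,.24]);a=np.radians(41.9);R=np.array([[np.cos(a),np.sin(a)],[-np.sin(a),np.cos(a)]]);print('in tray',R@(p[:2]-c))
shot('side','s7',(220,80,360,210),5);shot('top','t7',(100,100,300,290),3)"
```

```text
time: 10.25
position: [0.4521, 0.2135, 0.0464]
orientation: [-0.352, 0.936, 0.006, 0.029]
ft_force: [7.4, 13.9, 2.1]
finger_gap: 0.017
t 10.25 p [0.4521 0.2135 0.0464] jaw 131.2 zax [ 0.051  0.032 -0.998] gap 0.017 F [ 7.4 13.9  2.1] M [ 2.61 -1.43  0.23] q [ 0.23  0.11  2.16  0.03  0.81 -2.08]
[0.45114956 0.21293218 0.06503518] 41.19893095104834
in tray [-0.03582893 -0.00421879]
```

View pics/s7.png

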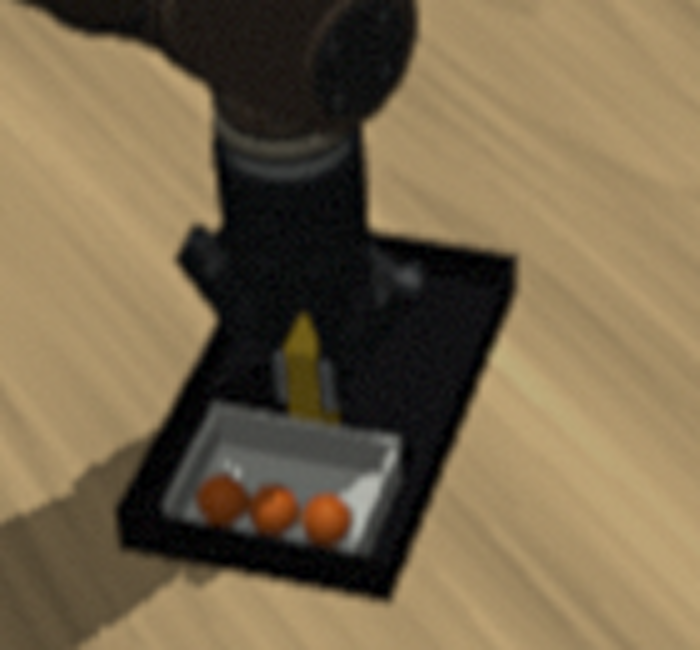

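View pics/t7.png

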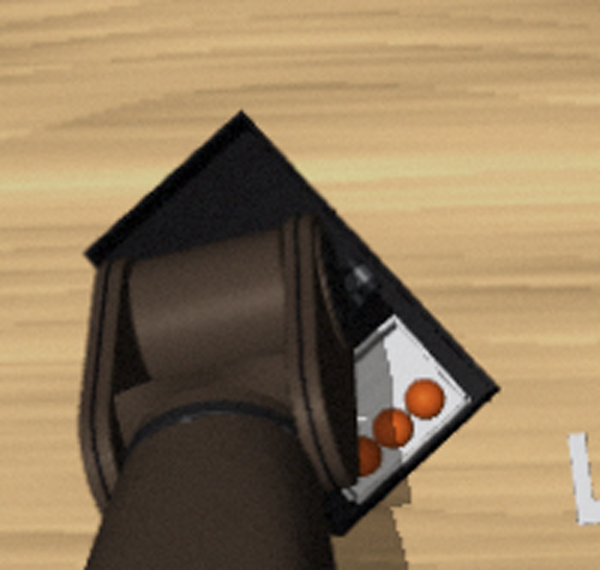

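```bash
python3 -m jog '[{"hand":-1,"tx":0,"ty":0,"tz":-0.3,"spin":0},{"hand":-1,"tx":0,"ty":0,"tz":-0.3,"spin":0},{"hand":-1,"tx":0,"ty":0,"tz":-0.3,"spin":0}]';python3 -c "
from h import *
st();p,y=grip();print(p,y)
c=np.array([.475,.24]);a=np.radians(41.9);R=np.array([[np.cos(a),np.sin(a)],[-np.sin(a),np.cos(a)]]);print('in tray',R@(p[:2]-c))
shot('side','s8',(240,130,340,210),7)"
```

```text
time: 10.72
position: [0.4538, 0.215, 0.0434]
orientation: [-0.353, 0.935, 0.007, 0.03]
ft_force: [0.5, 2.5, 19.5]
finger_gap: 0.0166
t 10.72 p [0.4538 0.215  0.0434] jaw 131.3 zax [ 0.05   0.034 -0.998] gap 0.0166 F [ 0.5  2.5 19.5] M [-0.26  1.54 -0.03] q [ 0.23  0.12  2.15  0.03  0.81 -2.08]
[0.45286498 0.21439566 0.06205245] 41.30228526416548
in tray [-0.03357476 -0.00427512]
```

View pics/s8.png

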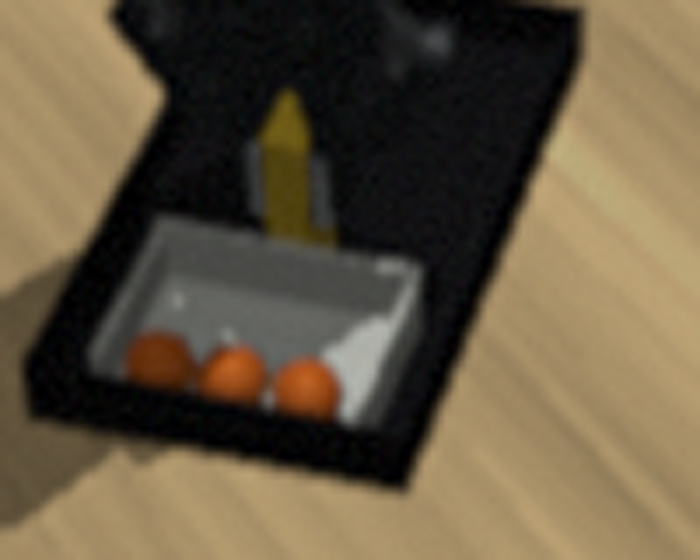

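Run:
```python
from h import *
sd=np.load("pics/side.npy"); tp=r.read_camera("top"); np.save("pics/top.npy",tp)
c=np.array([.475,.24]);a=np.radians(41.9);R=np.array([[np.cos(a),np.sin(a)],[-np.sin(a),np.cos(a)]])
for n,im in(("side",sd),("top",tp)):
    m=cv2.inRange(cv2.cvtColor(im,cv2.COLOR_RGB2HSV),(2,150,40),(14,255,255)); 
    k,l,s,cc=cv2.connectedComponentsWithStats(m)
    for i in range(1,k):
        if s[i][4]>20 and cc[i][0]>150: print(n,cc[i].round(1),s[i],(R@(atz(n,*cc[i],.0225)[:2]-c)).round(4))
save(tp[:,:,::-1].copy(),"t8",(200,190,280,290),6)
```

```text
side [267.7 182.5] [258 178  20  10 126] [-0.1083  0.0114]
side [283.3 185.6] [279 182   9   8  61] [-0.1085 -0.0316]
top [243.5 236. ] [238 230  13  13 126] [-0.1129 -0.0304]
top [228.4 250.4] [218 240  22  22 252] [-0.1134  0.0122]
```

View pics/t8.png

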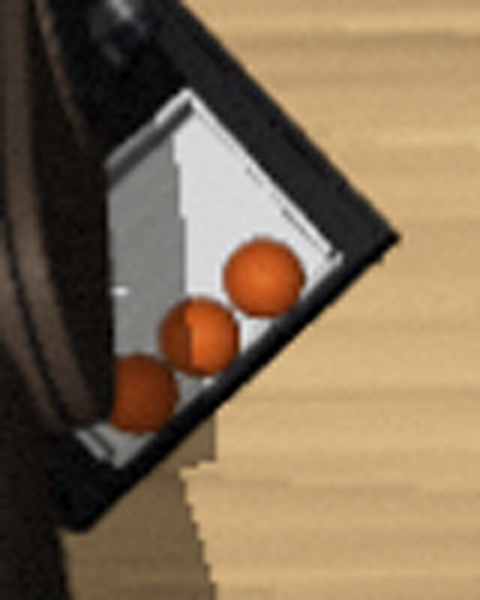

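```bash
python3 -m jog '[{"hand":-1,"tx":0.1,"ty":0.1,"tz":0.2,"spin":0},{"hand":-1,"tx":0.1,"ty":0.1,"tz":0.4,"spin":0},{"hand":-1,"tx":0,"ty":0,"tz":0.5,"spin":0},{"hand":-1,"tx":0,"ty":0,"tz":0.3,"spin":0},{"hand":-1,"tx":0,"ty":0,"tz":0,"spin":0}]';python3 -c "
from h import *
st();p,y=grip();print(p,y)
shot('side','s9',(240,130,340,210),7)
S=scoop_pts(*p,y,3.4)
print([tuple(((np.array(proj('side',P))-(240,130)+.5)*7-.5).round(0)) for P in S])"
```

```text
time: 11.45
position: [0.4514, 0.2158, 0.0539]
orientation: [-0.353, 0.935, 0.007, 0.026]
ft_force: [3.5, 2.7, -1.0]
finger_gap: 0.0171
t 11.45 p [0.4514 0.2158 0.0539] jaw 131.4 zax [ 0.044  0.033 -0.999] gap 0.0171 F [ 3.5  2.7 -1. ] M [ 0.66 -0.74  0.16] q [ 0.23  0.1   2.15  0.03  0.84 -2.08]
[0.45055628 0.21522297 0.07252316] 41.40481814854806
[(np.float64(350.0), np.float64(454.0)), (np.float64(82.0), np.float64(400.0)), (np.float64(410.0), np.float64(260.0)), (np.float64(147.0), np.float64(210.0)), (np.float64(355.0), np.float64(390.0)), (np.float64(412.0), np.float64(307.0))]
```

View pics/s9.png

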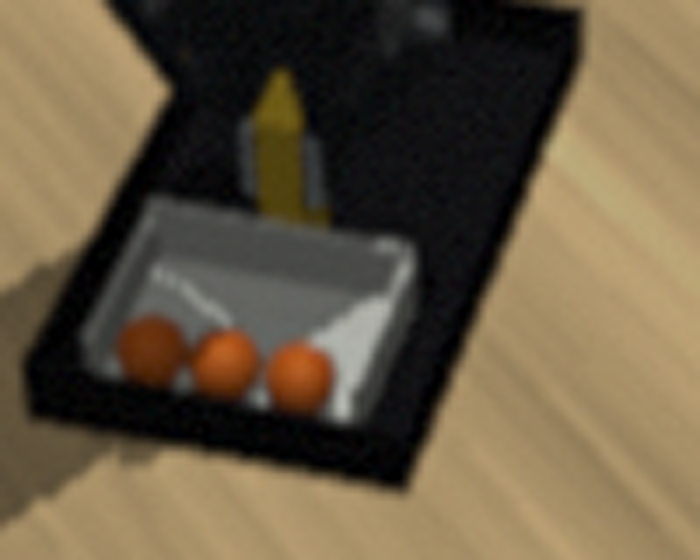

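```bash
python3 -m jog '[{"hand":-1,"tx":0.2,"ty":0.18,"tz":0.4,"spin":0},{"hand":-1,"tx":0.2,"ty":0.15,"tz":0.5,"spin":0},{"hand":-1,"tx":0,"ty":0,"tz":0.7,"spin":0},{"hand":-1,"tx":0,"ty":0,"tz":0.7,"spin":0},{"hand":-1,"tx":0,"ty":0,"tz":0.7,"spin":0},{"hand":-1,"tx":0,"ty":0,"tz":0.7,"spin":0},{"hand":-1,"tx":0,"ty":0,"tz":0.4,"spin":0},{"hand":-1,"tx":0,"ty":0,"tz":0,"spin":0}]';python3 -c "
from h import *
st();p,y=grip();print(p,y)
shot('side','s10',(240,120,340,210),7)
S=scoop_pts(*p,y,3.4)
print([tuple(((np.array(proj('side',P))-(240,120)+.5)*7-.5).round(0)) for P in S])"
```

```text
time: 12.5
position: [0.4506, 0.2171, 0.0956]
orientation: [-0.353, 0.935, 0.007, 0.019]
ft_force: [-0.8, 0.4, -2.1]
finger_gap: 0.0169
t 12.5 p [0.4506 0.2171 0.0956] jaw 131.4 zax [ 0.03   0.027 -0.999] gap 0.0169 F [-0.8  0.4 -2.1] M [ 0.01 -0.06 -0.01] q [ 0.24  0.04  2.13  0.02  0.94 -2.07]
[0.45004367 0.21661547 0.11430203] 41.395174515278796
[(np.float64(344.0), np.float64(441.0)), (np.float64(69.0), np.float64(387.0)), (np.float64(405.0), np.float64(245.0)), (np.float64(136.0), np.float64(194.0)), (np.float64(349.0), np.float64(375.0)), (np.float64(407.0), np.float64(295.0))]
```

View pics/s10.png

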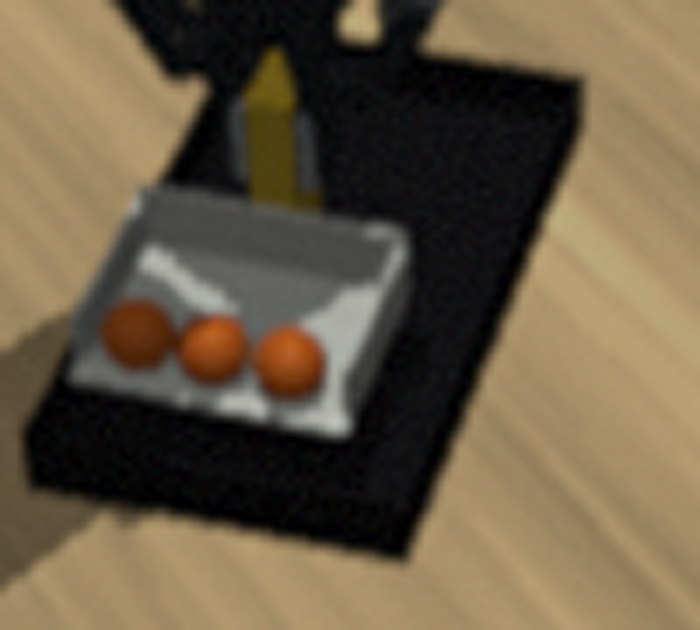

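```bash
python3 -m jog '[{"hand":-1,"tx":0.2,"ty":-0.4,"tz":0.5,"spin":-2},{"hand":-1,"tx":0.3,"ty":-0.8,"tz":0.7,"spin":-3},{"hand":-1,"tx":0.3,"ty":-1.1,"tz":0.7,"spin":-3},{"hand":-1,"tx":0.3,"ty":-1.2,"tz":0.7,"spin":-3},{"hand":-1,"tx":0.3,"ty":-1.2,"tz":0.7,"spin":-3},{"hand":-1,"tx":0.3,"ty":-1.2,"tz":0.6,"spin":-3},{"hand":-1,"tx":0.3,"ty":-1.2,"tz":0.5,"spin":-3},{"hand":-1,"tx":0.3,"ty":-1.2,"tz":0.3,"spin":-3}]' 120;python3 -c "
from h import *
st();p,y=grip();print(p,y)
shot('side','s11',(240,100,380,220),5)"
```

```text
time: 13.55
position: [0.4741, 0.1285, 0.1445]
orientation: [-0.147, 0.989, 0.003, 0.019]
ft_force: [-0.0, -0.6, -1.7]
finger_gap: 0.0168
t 13.55 p [0.4741 0.1285 0.1445] jaw 106.92 zax [ 0.036  0.012 -0.999] gap 0.0168 F [-0.  -0.6 -1.7] M [-0.   -0.08  0.  ] q [ 0.05 -0.05  2.12  0.01  1.04 -1.82]
[0.47339361 0.12823037 0.16314302] 16.920362487754687
```

View pics/s11.png

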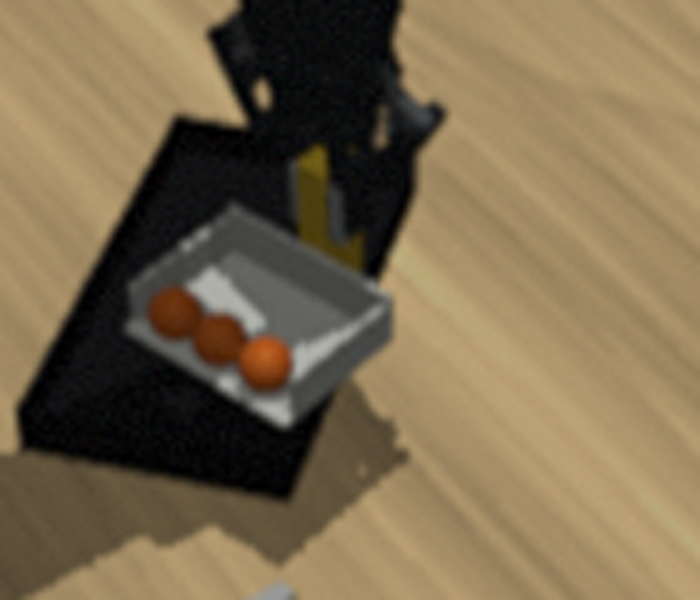

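```bash
python3 -m jog '[{"hand":-1,"tx":0.1,"ty":-1.3,"tz":0,"spin":-3.4},{"hand":-1,"tx":0.1,"ty":-1.4,"tz":0,"spin":-3.4},{"hand":-1,"tx":0.1,"ty":-1.4,"tz":0,"spin":-3.4},{"hand":-1,"tx":0.1,"ty":-1.4,"tz":0,"spin":-3.4},{"hand":-1,"tx":0,"ty":-1.4,"tz":0,"spin":-3.4},{"hand":-1,"tx":0,"ty":-1.4,"tz":0,"spin":-3.4},{"hand":-1,"tx":0,"ty":-1.4,"tz":0,"spin":-3.4},{"hand":-1,"tx":0,"ty":-1.4,"tz":0,"spin":-3.4}]'
python3 -m jog '[{"hand":-1,"tx":0,"ty":-1.4,"tz":0,"spin":-3.4},{"hand":-1,"tx":0,"ty":-1.4,"tz":0,"spin":-3.4},{"hand":-1,"tx":0,"ty":-1.4,"tz":0,"spin":-3.4},{"hand":-1,"tx":0,"ty":-1.4,"tz":0,"spin":-3.4},{"hand":-1,"tx":0,"ty":-1.4,"tz":0,"spin":-3.4},{"hand":-1,"tx":0,"ty":-1.4,"tz":0,"spin":-3.4},{"hand":-1,"tx":0,"ty":-1.4,"tz":0,"spin":-3.4},{"hand":-1,"tx":0,"ty":-1.4,"tz":0,"spin":-3.4}]'
python3 -c "
from h import *
st();p,y=grip();print(p,y)
shot('side','s12',(270,110,450,260),4)"
```

```text
time: 14.6
position: [0.4781, 0.0089, 0.144]
orientation: [0.107, 0.994, -0.002, 0.018]
ft_force: [0.7, 0.2, -1.9]
finger_gap: 0.017
time: 15.6
position: [0.4781, -0.1111, 0.144]
orientation: [0.353, 0.935, -0.007, 0.017]
ft_force: [-0.4, -0.1, -2.5]
finger_gap: 0.017
t 15.6 p [ 0.4781 -0.1111  0.144 ] jaw 48.62 zax [ 0.028 -0.025 -0.999] gap 0.017 F [-0.4 -0.1 -2.5] M [ 0.02 -0.03  0.04] q [-0.43 -0.05  2.12 -0.01  1.04 -1.27]
[ 0.4775526  -0.11067818  0.16271343] -41.38417742662153
```

View pics/s12.png

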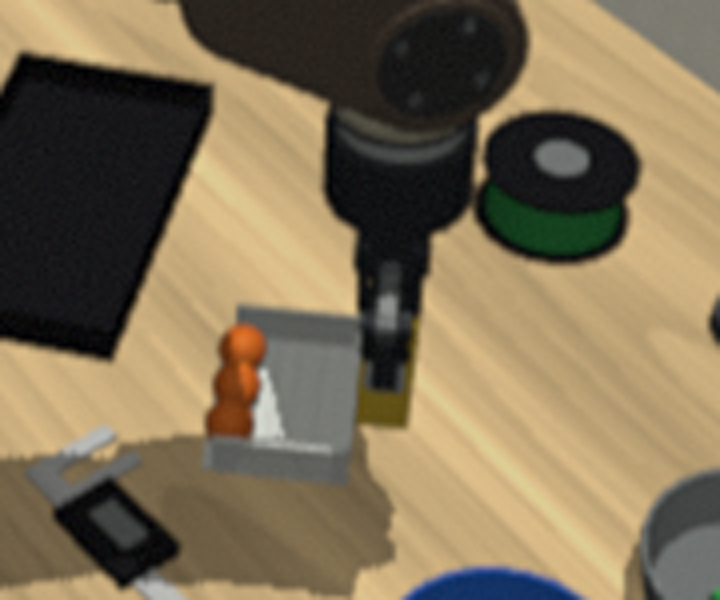

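```bash
python3 -m jog '[{"hand":-1,"tx":-0.1,"ty":-1.4,"tz":0,"spin":-3.4},{"hand":-1,"tx":-0.1,"ty":-1.4,"tz":0,"spin":-3.4},{"hand":-1,"tx":-0.1,"ty":-1.4,"tz":0,"spin":-3.4},{"hand":-1,"tx":-0.1,"ty":-1.4,"tz":0,"spin":-3.4},{"hand":-1,"tx":-0.1,"ty":-1.4,"tz":0,"spin":-3.4},{"hand":-1,"tx":-0.1,"ty":-1.4,"tz":0,"spin":-3.4},{"hand":-1,"tx":-0.1,"ty":-1.4,"tz":0,"spin":-3.4},{"hand":-1,"tx":-0.1,"ty":-1.4,"tz":0,"spin":-3.4}]'
python3 -m jog '[{"hand":-1,"tx":-0.1,"ty":-1.4,"tz":0,"spin":-3.4},{"hand":-1,"tx":-0.1,"ty":-1.4,"tz":0,"spin":-3.4},{"hand":-1,"tx":-0.1,"ty":-1.4,"tz":0,"spin":-3.4},{"hand":-1,"tx":-0.1,"ty":-1.4,"tz":0,"spin":-3.4},{"hand":-1,"tx":-0.1,"ty":-1.4,"tz":0,"spin":-3.4},{"hand":-1,"tx":-0.1,"ty":-1.4,"tz":0,"spin":-3.4},{"hand":-1,"tx":-0.1,"ty":-1.2,"tz":0,"spin":-3},{"hand":-1,"tx":0,"ty":-0.5,"tz":0,"spin":0}]'
python3 -c "
from h import *
st();p,y=grip();print(p,y)
shot('side','s13',(300,140,480,310),3.5);shot('top','t13',(340,120,520,290),3.5)"
```

```text
time: 16.65
position: [0.4694, -0.2322, 0.144]
orientation: [0.578, 0.816, -0.012, 0.015]
ft_force: [0.0, -0.1, -1.8]
finger_gap: 0.0162
time: 17.65
position: [0.4603, -0.3418, 0.1432]
orientation: [0.742, 0.67, -0.015, 0.012]
ft_force: [0.0, -0.0, -2.0]
finger_gap: 0.0168
t 17.65 p [ 0.4603 -0.3418  0.1432] jaw -5.82 zax [-0.006 -0.037 -0.999] gap 0.0168 F [ 0. -0. -2.] M [-0.06 -0.    0.06] q [-0.8   0.14  1.91 -0.03  1.06 -0.68]
[ 0.46037728 -0.34111512  0.16186375] -95.81660103048851
```

View pics/s13.png

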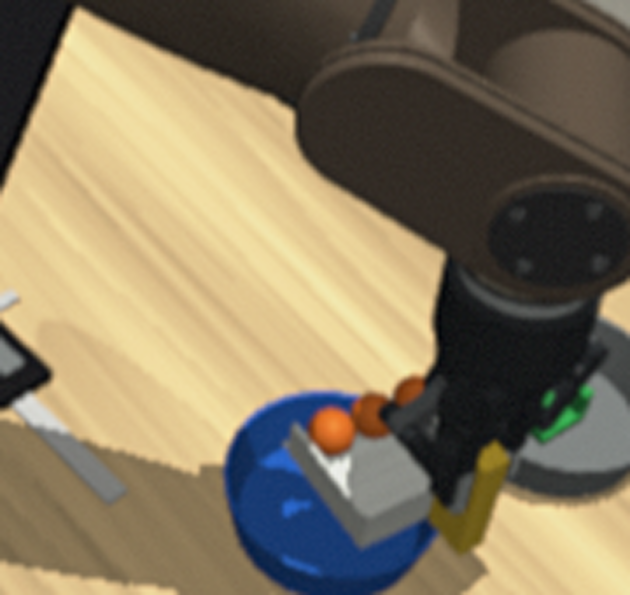

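View pics/t13.png

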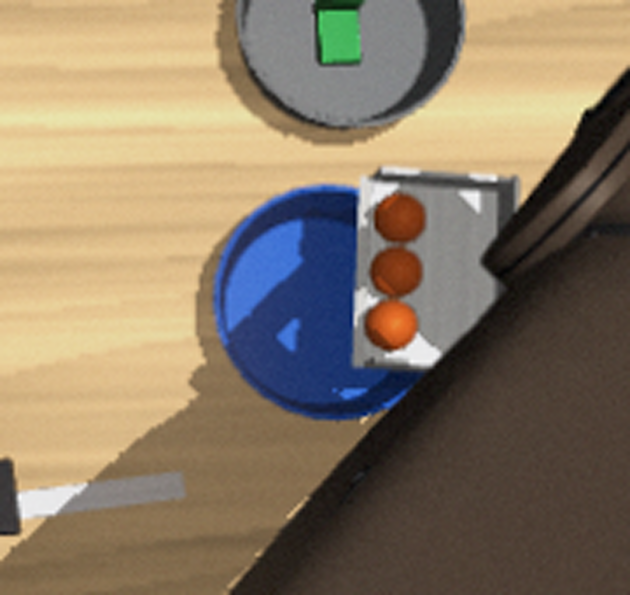

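```bash
python3 -m jog '[{"hand":-1,"tx":0,"ty":0.5,"tz":0,"spin":2},{"hand":-1,"tx":0,"ty":0.8,"tz":0,"spin":3},{"hand":-1,"tx":0,"ty":0.8,"tz":0,"spin":0},{"hand":-1,"tx":0,"ty":0.4,"tz":0,"spin":0},{"hand":-1,"tx":0,"ty":0.1,"tz":0,"spin":0}]'
python3 -c "
from h import *
st()"
python3 -m jog '[{"hand":-1,"tx":0,"ty":0,"tz":0,"spin":0},{"hand":-1,"tx":0,"ty":0,"tz":0,"spin":0},{"hand":-1,"tx":0,"ty":0,"tz":0,"spin":0}]' 20
python3 -c "
from h import *
st();p,y=grip();print(p,y)
shot('side','s14',(300,140,480,310),3.5)"
```

```text
time: 18.38
position: [0.4602, -0.3119, 0.1429]
orientation: [0.709, 0.705, -0.014, 0.012]
ft_force: [-0.0, -0.3, -0.8]
finger_gap: 0.0169
t 18.38 p [ 0.4602 -0.3119  0.1429] jaw -0.38 zax [-0.003 -0.036 -0.999] gap 0.0169 F [-0.  -0.3 -0.8] M [-0.05  0.02  0.04] q [-0.77  0.11  1.96 -0.03  1.06 -0.74]
time: 18.75
position: [0.4604, -0.3122, 0.143]
orientation: [0.709, 0.705, -0.014, 0.012]
ft_force: [-0.2, -0.4, -2.4]
finger_gap: 0.0165
t 18.75 p [ 0.4604 -0.3122  0.143 ] jaw -0.39 zax [-0.003 -0.037 -0.999] gap 0.0165 F [-0.2 -0.4 -2.4] M [-0.02 -0.06 -0.02] q [-0.77  0.11  1.96 -0.03  1.06 -0.74]
[ 0.46044055 -0.31149058  0.16172387] -90.38737160251804
```

View pics/s14.png

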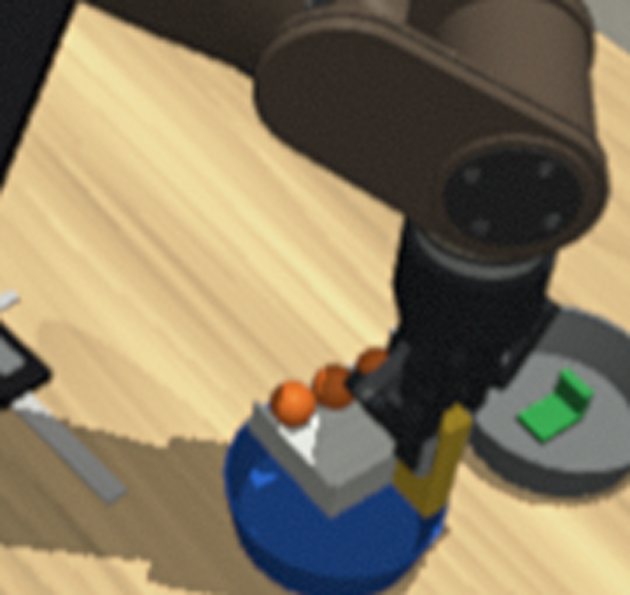

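```bash
python3 -m jog '[{"hand":-1,"tx":0,"ty":0,"tz":-3,"spin":0},{"hand":-1,"tx":0,"ty":0,"tz":3.5,"spin":0},{"hand":-1,"tx":0,"ty":0,"tz":0,"spin":0}]' 20
python3 -c "
from h import *
st();p,y=grip();print(p,y)
shot('side','s15',(300,140,480,310),3.5)"
```

```text
time: 19.18
position: [0.4607, -0.3131, 0.1477]
orientation: [0.71, 0.704, -0.014, 0.012]
ft_force: [-0.2, -0.3, -1.2]
finger_gap: 0.0169
t 19.18 p [ 0.4607 -0.3131  0.1477] jaw -0.43 zax [-0.003 -0.037 -0.999] gap 0.0169 F [-0.2 -0.3 -1.2] M [-0.02 -0.04 -0.05] q [-0.77  0.1   1.95 -0.03  1.06 -0.74]
[ 0.46073131 -0.31242101  0.16638558] -90.4322183541044
```

View pics/s15.png

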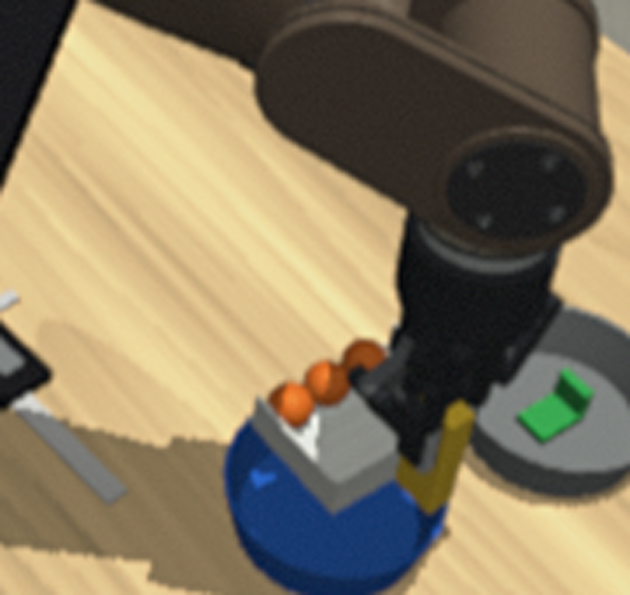

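```bash
python3 -m jog '[{"hand":-1,"tx":0,"ty":-0.4,"tz":0,"spin":0},{"hand":-1,"tx":0,"ty":-0.9,"tz":0,"spin":0},{"hand":-1,"tx":0,"ty":-1.3,"tz":0,"spin":0},{"hand":-1,"tx":0,"ty":-1.5,"tz":0,"spin":0},{"hand":-1,"tx":0,"ty":-1.6,"tz":-0.5,"spin":0},{"hand":-1,"tx":0,"ty":-1.6,"tz":-0.6,"spin":0},{"hand":-1,"tx":0,"ty":-1.6,"tz":-0.6,"spin":0},{"hand":-1,"tx":0,"ty":-1.6,"tz":-0.6,"spin":0}]' 40
python3 -m jog '[{"hand":-1,"tx":0,"ty":-1.6,"tz":-0.5,"spin":0},{"hand":-1,"tx":0,"ty":-1.2,"tz":-0.6,"spin":0},{"hand":-1,"tx":0,"ty":-0.5,"tz":-0.6,"spin":0},{"hand":-1,"tx":0,"ty":0,"tz":-0.6,"spin":0},{"hand":-1,"tx":0,"ty":0,"tz":-0.6,"spin":0},{"hand":-1,"tx":0,"ty":0,"tz":-0.6,"spin":0},{"hand":-1,"tx":0,"ty":0,"tz":0,"spin":0}]'
python3 -c "
from h import *
st();p,y=grip();print(p,y)
shot('side','s16',(340,170,520,330),3.5)"
```

```text
time: 20.23
position: [0.4573, -0.4231, 0.117]
orientation: [0.71, 0.704, -0.014, 0.007]
ft_force: [-0.6, -0.4, -1.3]
finger_gap: 0.0165
time: 21.1
position: [0.4569, -0.4578, 0.0779]
orientation: [0.71, 0.704, -0.014, 0.005]
ft_force: [-0.0, -0.1, -1.1]
finger_gap: 0.0166
t 21.1 p [ 0.4569 -0.4578  0.0779] jaw -0.46 zax [-0.012 -0.027 -1.   ] gap 0.0166 F [-0.  -0.1 -1.1] M [ 0.02 -0.03 -0.02] q [-0.93  0.38  1.76 -0.03  0.99 -0.91]
[ 0.45711565 -0.4572991   0.09663659] -90.46006919681619
```

View pics/s16.png

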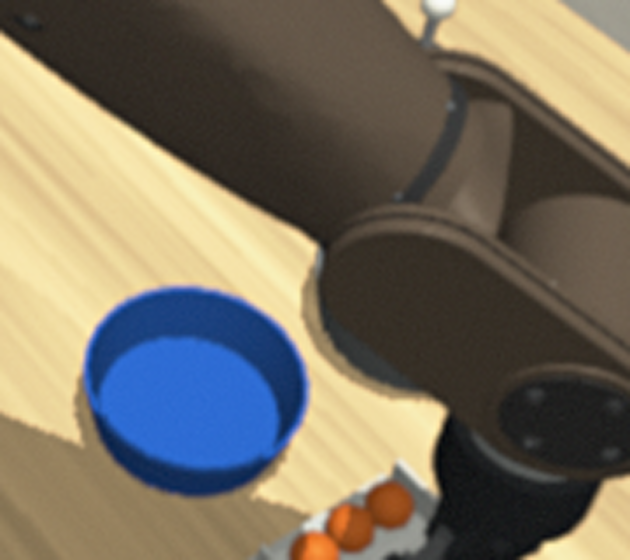

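```bash
python3 -m jog '[{"hand":-1,"tx":0.1,"ty":0.5,"tz":-0.3,"spin":0.5},{"hand":-1,"tx":0.1,"ty":0.8,"tz":0,"spin":0},{"hand":-1,"tx":0.1,"ty":0.8,"tz":0,"spin":0},{"hand":-1,"tx":0,"ty":0.8,"tz":0,"spin":0},{"hand":-1,"tx":0,"ty":0.6,"tz":0,"spin":0},{"hand":-1,"tx":0,"ty":0.4,"tz":0,"spin":0}]' 20
python3 -c "
from h import *
st();p,y=grip();print(p,y)
shot('side','s17',(340,200,520,350),3.5)"
```

```text
time: 21.9
position: [0.4609, -0.4162, 0.0765]
orientation: [0.706, 0.708, -0.014, 0.007]
ft_force: [-0.1, 0.2, -1.0]
finger_gap: 0.0167
t 21.9 p [ 0.4609 -0.4162  0.0765] jaw 0.12 zax [-0.01  -0.029 -1.   ] gap 0.0167 F [-0.1  0.2 -1. ] M [-0.04 -0.02 -0.05] q [-0.89  0.33  1.83 -0.03  0.97 -0.87]
[ 0.46110388 -0.41563761  0.09515164] -89.88079372735066
```

View pics/s17.png

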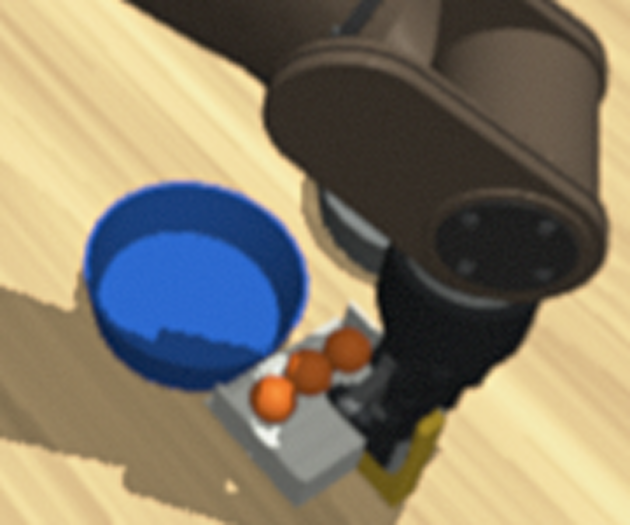

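```bash
python3 -m jog '[{"hand":-1,"tx":0,"ty":0.4,"tz":0,"spin":0},{"hand":-1,"tx":0,"ty":0.4,"tz":0,"spin":0},{"hand":-1,"tx":0,"ty":0.4,"tz":0,"spin":0}]'
python3 -c "
from h import *
st();p,y=grip();print(p,y)
shot('side','s18',(390,250,490,340),7)"
```

```text
time: 22.32
position: [0.4615, -0.4108, 0.0791]
orientation: [0.705, 0.709, -0.019, 0.015]
ft_force: [-1.5, -7.3, -5.1]
finger_gap: 0.0165
t 22.32 p [ 0.4615 -0.4108  0.0791] jaw 0.35 zax [-0.007 -0.048 -0.999] gap 0.0165 F [-1.5 -7.3 -5.1] M [-1.9   0.29  0.19] q [-0.88  0.31  1.84 -0.04  0.95 -0.86]
[ 0.46158003 -0.40991504  0.09773701] -89.64535273411684
```

View pics/s18.png

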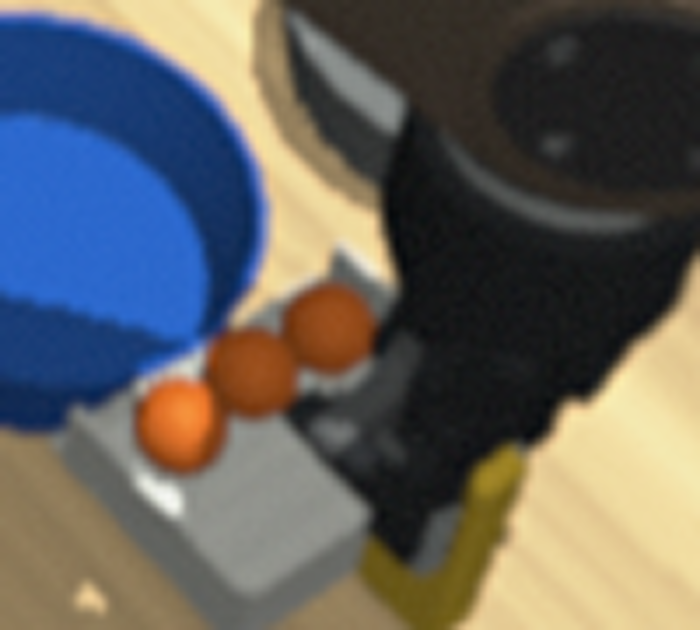

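```bash
python3 -m jog '[{"hand":-1,"tx":0,"ty":0.6,"tz":-0.2,"spin":0},{"hand":-1,"tx":0,"ty":0.7,"tz":-0.2,"spin":0}]'
python3 -c "
from h import *
st();p,y=grip();print(p,y)
shot('side','s19',(390,250,490,340),7)"
```

```text
time: 22.62
position: [0.4623, -0.4097, 0.0812]
orientation: [0.702, 0.711, -0.028, 0.027]
ft_force: [-3.8, -11.3, 1.1]
finger_gap: 0.0174
t 22.62 p [ 0.4623 -0.4097  0.0812] jaw 0.73 zax [-0.002 -0.077 -0.997] gap 0.0174 F [ -3.8 -11.3   1.1] M [-2.21  0.73  0.2 ] q [-0.87  0.3   1.86 -0.06  0.93 -0.84]
[ 0.46232437 -0.40826711  0.0998208 ] -89.27223061653422
```

View pics/s19.png

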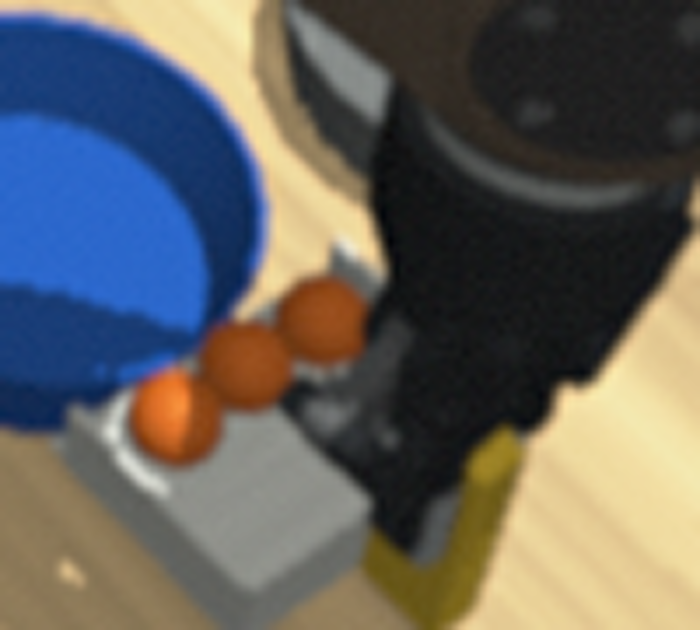

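```bash
python3 -m jog '[{"hand":-1,"tx":0,"ty":-0.4,"tz":0.2,"spin":0},{"hand":-1,"tx":0,"ty":-0.6,"tz":0.6,"spin":0},{"hand":-1,"tx":0,"ty":0,"tz":0.7,"spin":0},{"hand":-1,"tx":0,"ty":0,"tz":0.7,"spin":0},{"hand":-1,"tx":0,"ty":0,"tz":0.3,"spin":0},{"hand":-1,"tx":0,"ty":0,"tz":0,"spin":0}]' 60
python3 -c "
from h import *
st();p,y=grip();print(p,y)
shot('side','s20',(350,200,500,350),4)"
```

```text
time: 23.42
position: [0.4623, -0.4191, 0.108]
orientation: [0.702, 0.711, -0.027, 0.026]
ft_force: [0.3, -0.6, -2.3]
finger_gap: 0.0168
t 23.43 p [ 0.4623 -0.4191  0.108 ] jaw 0.67 zax [-0.002 -0.075 -0.997] gap 0.0168 F [ 0.3 -0.6 -2.3] M [-0.    0.04  0.05] q [-0.88  0.28  1.83 -0.06  0.98 -0.86]
[ 0.46236539 -0.41765724  0.12666278] -89.32891823678887
```

View pics/s20.png

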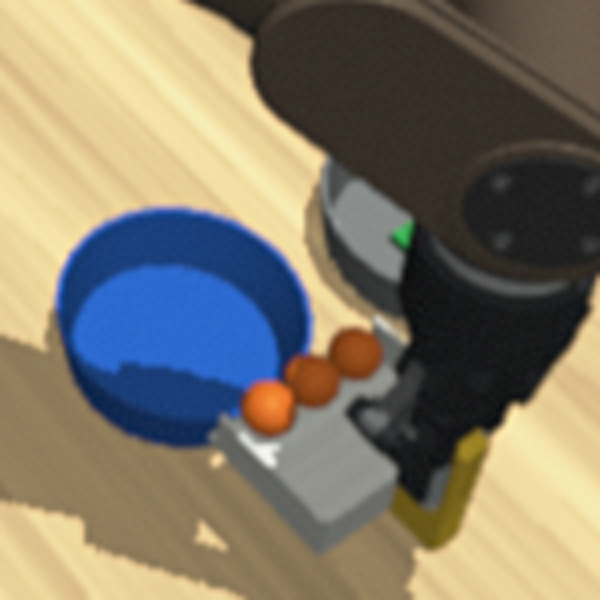

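```bash
python3 -m jog '[{"hand":-1,"tx":0,"ty":0.5,"tz":0,"spin":0},{"hand":-1,"tx":0,"ty":1,"tz":0,"spin":0},{"hand":-1,"tx":0,"ty":1.3,"tz":0,"spin":0},{"hand":-1,"tx":0,"ty":1.5,"tz":0,"spin":0},{"hand":-1,"tx":0,"ty":1.5,"tz":0,"spin":0},{"hand":-1,"tx":0,"ty":1.5,"tz":0,"spin":0},{"hand":-1,"tx":0,"ty":1.4,"tz":0,"spin":0},{"hand":-1,"tx":0,"ty":1.2,"tz":0,"spin":0}]' 120
python3 -m jog '[{"hand":-1,"tx":0,"ty":0.8,"tz":0,"spin":0},{"hand":-1,"tx":0,"ty":0.4,"tz":-0.3,"spin":0},{"hand":-1,"tx":0,"ty":0,"tz":-0.3,"spin":0},{"hand":-1,"tx":0,"ty":0,"tz":0,"spin":0}]' 120
python3 -c "
from h import *
st();p,y=grip();print(p,y)
shot('side','s21',(320,180,470,320),4);shot('top','t21',(340,120,520,290),3.5)"
```

```text
time: 24.48
position: [0.4617, -0.3117, 0.1068]
orientation: [0.702, 0.711, -0.027, 0.025]
ft_force: [-0.4, 0.7, -2.8]
finger_gap: 0.0171
time: 24.98
position: [0.4618, -0.2986, 0.1005]
orientation: [0.702, 0.711, -0.027, 0.025]
ft_force: [0.3, 0.1, -1.3]
finger_gap: 0.0168
t 24.98 p [ 0.4618 -0.2986  0.1005] jaw 0.74 zax [-0.003 -0.074 -0.997] gap 0.0168 F [ 0.3  0.1 -1.3] M [-0.    0.01  0.01] q [-0.73  0.14  2.01 -0.07  0.95 -0.71]
[ 0.46188008 -0.29720844  0.11918146] -89.25551854771699
```

View pics/s21.png

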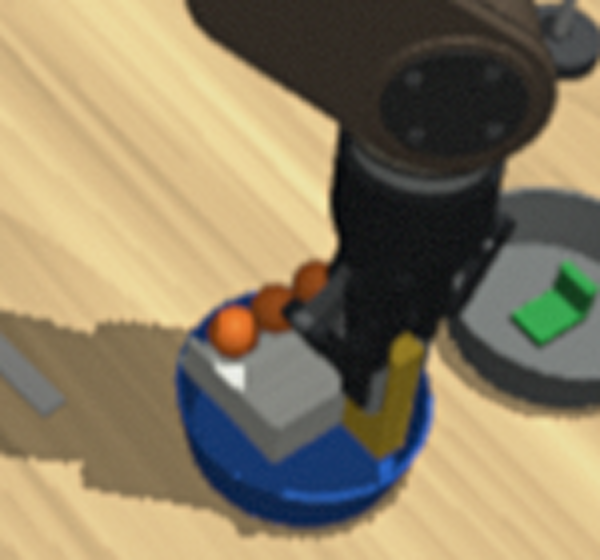

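View pics/t21.png

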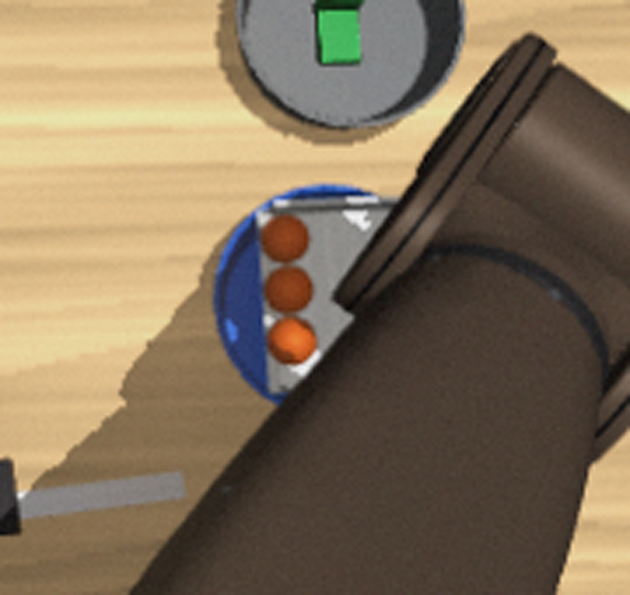

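```bash
python3 -m jog '[{"hand":-1,"tx":0,"ty":-6.2,"tz":0.4,"spin":0},{"hand":-1,"tx":0,"ty":-4,"tz":0.5,"spin":0},{"hand":-1,"tx":0,"ty":0,"tz":0,"spin":0}]'
python3 -c "
from h import *
st();p,y=grip();print(p,y)
shot('side','s22',(320,180,500,350),3.5);shot('top','t22',(340,120,520,290),3.5)"
```

```text
time: 25.45
position: [0.4621, -0.4037, 0.1103]
orientation: [0.702, 0.711, -0.027, 0.026]
ft_force: [0.2, -0.6, -0.7]
finger_gap: 0.0166
t 25.45 p [ 0.4621 -0.4037  0.1103] jaw 0.77 zax [-0.002 -0.074 -0.997] gap 0.0166 F [ 0.2 -0.6 -0.7] M [0.02 0.01 0.01] q [-0.86  0.25  1.85 -0.06  0.98 -0.84]
[ 0.46208644 -0.40233486  0.12891259] -89.22672359200165
```

View pics/s22.png

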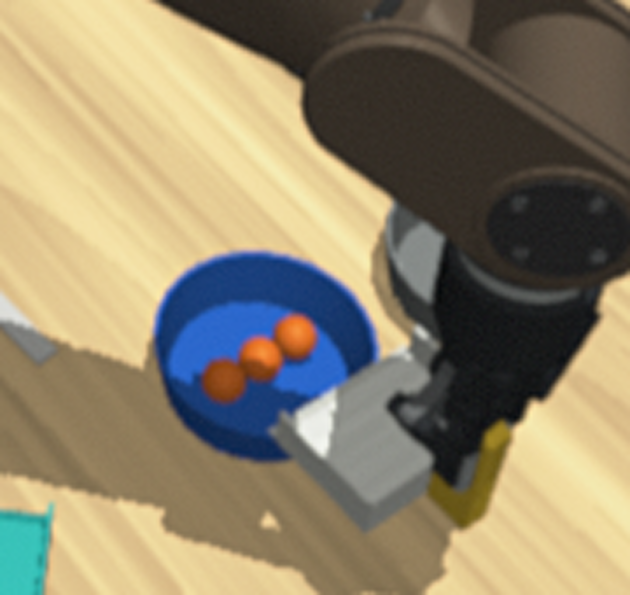

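View pics/t22.png

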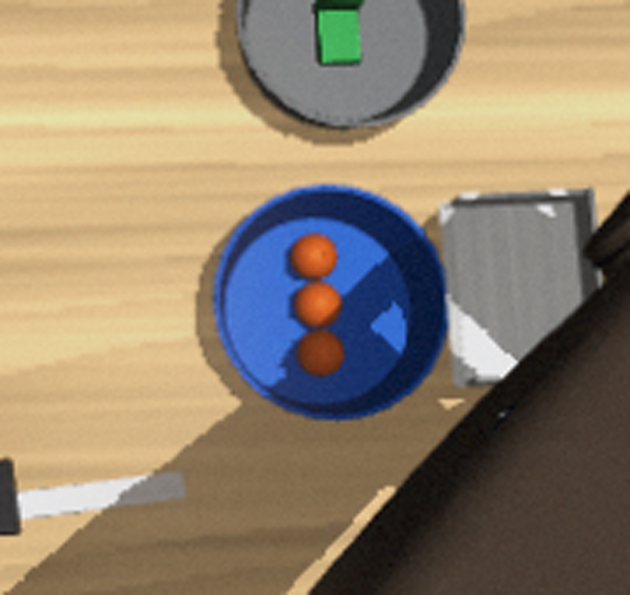

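All three balls are in the blue dish: side crop (222,380), (260,357) and (295,337); top crop (313,255), (316,303) and (320,352). The scoop is empty. Next I move it clear of the dish and set it down on free desk.

```bash
python3 -m jog '[{"hand":-1,"tx":0,"ty":-2.5,"tz":0,"spin":0},{"hand":-1,"tx":0,"ty":-2.5,"tz":0,"spin":0},{"hand":-1,"tx":0,"ty":-2.5,"tz":-0.5,"spin":0},{"hand":-1,"tx":0,"ty":-1,"tz":-1.5,"spin":0},{"hand":-1,"tx":0,"ty":0,"tz":-1.5,"spin":0},{"hand":-1,"tx":0,"ty":0,"tz":-1.2,"spin":0},{"hand":-1,"tx":0,"ty":0,"tz":-0.7,"spin":0},{"hand":-1,"tx":0,"ty":0,"tz":0,"spin":0}]' 60
python3 -c "
from h import *
st();p,y=grip();print(p,y)
shot('side','s23',(340,200,540,370),3.5);shot('top','t23',(400,120,600,290),3)"
```

```text
time: 26.55
position: [0.4618, -0.4757, 0.0474]
orientation: [0.698, 0.715, -0.024, 0.018]
ft_force: [-0.3, -0.6, -1.8]
finger_gap: 0.0169
t 26.55 p [ 0.4618 -0.4757  0.0474] jaw 1.33 zax [-0.009 -0.06  -0.998] gap 0.0169 F [-0.3 -0.6 -1.8] M [ 0.03 -0.04  0.04] q [-0.94  0.44  1.74 -0.05  0.92 -0.93]
[ 0.46192531 -0.47454714  0.06608064] -88.66553352416378
```

View pics/s23.png

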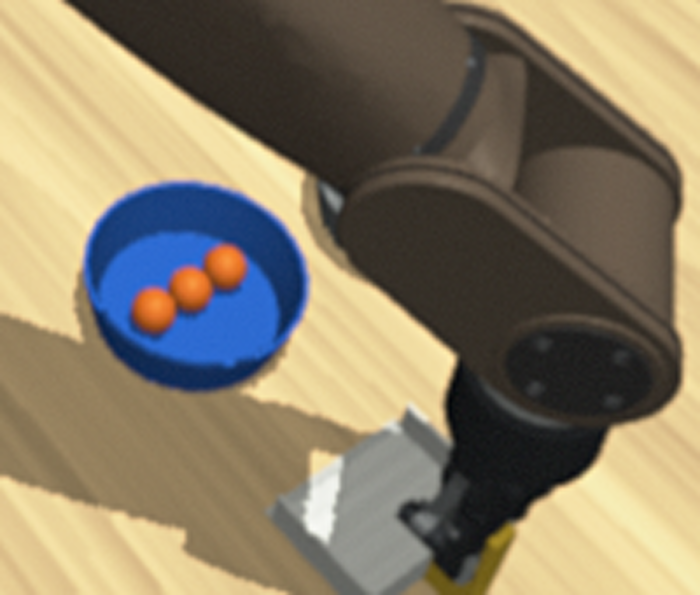

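View pics/t23.png

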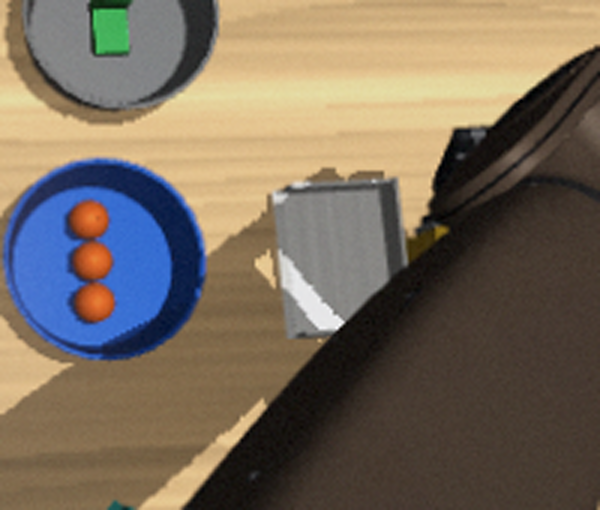

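```bash
python3 -m jog '[{"hand":-1,"tx":0,"ty":0,"tz":-0.5,"spin":0},{"hand":-1,"tx":0,"ty":0,"tz":-0.4,"spin":0},{"hand":-1,"tx":0,"ty":0,"tz":-0.3,"spin":0},{"hand":-1,"tx":0,"ty":0,"tz":-0.3,"spin":0},{"hand":-1,"tx":0,"ty":0,"tz":-0.3,"spin":0}]' 20
python3 -c "
from h import *
st();print(grip())"
```

```text
time: 27.28
position: [0.4635, -0.4787, 0.038]
orientation: [0.698, 0.715, -0.024, 0.02]
ft_force: [-3.9, 3.4, 12.5]
finger_gap: 0.0168
t 27.27 p [ 0.4635 -0.4787  0.038 ] jaw 1.37 zax [-0.006 -0.062 -0.998] gap 0.0168 F [-3.9  3.4 12.5] M [1.73 0.34 0.39] q [-0.94  0.46  1.74 -0.05  0.9  -0.93]
(array([ 0.46360574, -0.47753541,  0.05663626]), np.float64(-88.63478510732368))
```

```bash
python3 -m jog '[{"hand":-1,"tx":0,"ty":0,"tz":-0.3,"spin":0},{"hand":-1,"tx":0,"ty":0,"tz":-0.3,"spin":0},{"hand":-1,"tx":0,"ty":0,"tz":0,"spin":0}]' 20
python3 -c "
from h import *
st();print(grip());shot('side','s24',(400,280,540,390),5)"
```

```text
time: 27.65
position: [0.464, -0.479, 0.0391]
orientation: [0.698, 0.716, -0.023, 0.018]
ft_force: [0.3, -0.3, -2.3]
finger_gap: 0.0164
t 27.65 p [ 0.464  -0.479   0.0391] jaw 1.44 zax [-0.007 -0.058 -0.998] gap 0.0164 F [ 0.3 -0.3 -2.3] M [ 0.01 -0.02  0.  ] q [-0.94  0.46  1.73 -0.05  0.91 -0.93]
(array([ 0.46417737, -0.47792501,  0.05773334]), np.float64(-88.55991021908243))
```

View pics/s24.png

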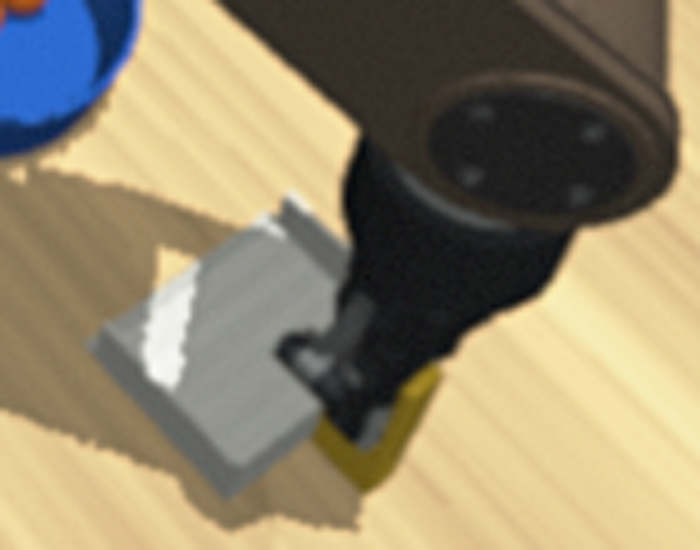

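```bash
python3 -m jog '[{"hand":-0.4,"tx":0,"ty":0,"tz":0,"spin":0},{"hand":-0.2,"tx":0,"ty":0,"tz":0,"spin":0},{"hand":0.3,"tx":0,"ty":0,"tz":0,"spin":0},{"hand":0.8,"tx":0,"ty":0,"tz":0,"spin":0},{"hand":1,"tx":0,"ty":0,"tz":0,"spin":0},{"hand":1,"tx":0,"ty":0,"tz":0,"spin":0}]'
python3 -c "
from h import *
st();print(grip());shot('side','s25',(400,280,540,390),5)"
```

```text
time: 28.45
position: [0.4642, -0.4798, 0.0381]
orientation: [0.698, 0.716, -0.024, 0.019]
ft_force: [0.5, 0.0, -0.7]
finger_gap: 0.0855
t 28.45 p [ 0.4642 -0.4798  0.0381] jaw 1.43 zax [-0.006 -0.061 -0.998] gap 0.0855 F [ 0.5  0.  -0.7] M [ 0.01 -0.02 -0.01] q [-0.94  0.46  1.73 -0.05  0.9  -0.93]
(array([ 0.46433277, -0.47864837,  0.05678264]), np.float64(-88.56997292242538))
```

View pics/s25.png

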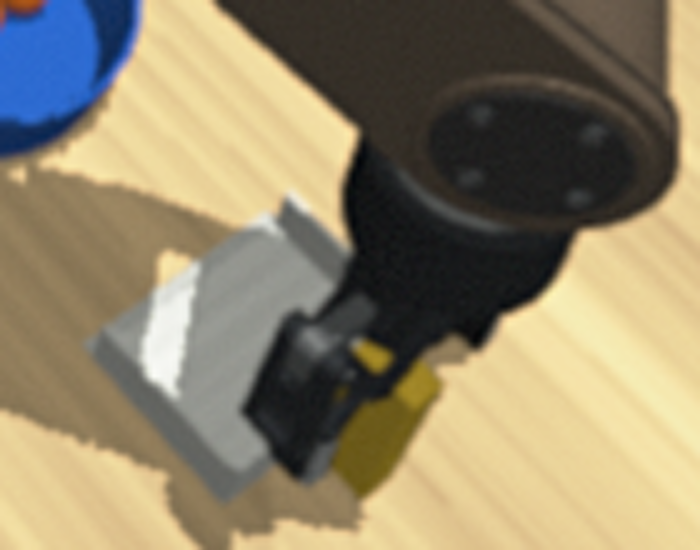

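Released. Now I retreat straight up, keeping the tool clear of the handle.

```bash
python3 -m jog '[{"hand":1,"tx":0,"ty":0,"tz":1,"spin":0},{"hand":1,"tx":0,"ty":0.1,"tz":1.5,"spin":0},{"hand":1,"tx":0,"ty":0.1,"tz":2,"spin":0},{"hand":1,"tx":0,"ty":0,"tz":2.5,"spin":0},{"hand":1,"tx":0,"ty":0,"tz":3,"spin":0},{"hand":1,"tx":0,"ty":0,"tz":3,"spin":0},{"hand":1,"tx":0,"ty":0,"tz":2,"spin":0},{"hand":1,"tx":0,"ty":0,"tz":0,"spin":0}]'
python3 -m jog '[{"hand":1,"tx":2,"ty":3,"tz":1,"spin":0},{"hand":1,"tx":2,"ty":4,"tz":1,"spin":0},{"hand":1,"tx":2,"ty":4,"tz":0,"spin":0},{"hand":1,"tx":2,"ty":4,"tz":0,"spin":0},{"hand":1,"tx":2,"ty":4,"tz":0,"spin":0},{"hand":1,"tx":0,"ty":0,"tz":0,"spin":0},{"hand":1,"tx":0,"ty":0,"tz":0,"spin":0}]'
python3 -c "
from h import *
st();shot('side','s26',s=1.25);shot('top','t26',s=1.25)"
```

```text
time: 29.5
position: [0.4652, -0.4783, 0.2035]
orientation: [0.698, 0.716, -0.025, 0.024]
ft_force: [0.3, 0.3, 0.0]
finger_gap: 0.0854
time: 30.38
position: [0.5633, -0.2806, 0.2147]
orientation: [0.698, 0.715, -0.025, 0.016]
ft_force: [-0.9, 0.3, 0.2]
finger_gap: 0.0856
t 30.38 p [ 0.5633 -0.2806  0.2147] jaw 1.32 zax [-0.012 -0.059 -0.998] gap 0.0856 F [-0.9  0.3  0.2] M [ 0.06  0.01 -0.03] q [-0.6   0.19  1.72 -0.06  1.21 -0.6 ]
```

View pics/s26.png

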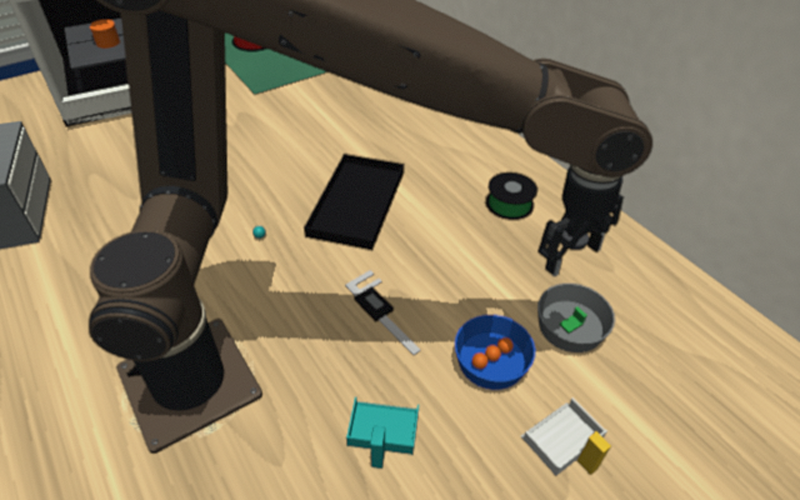

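View pics/t26.png

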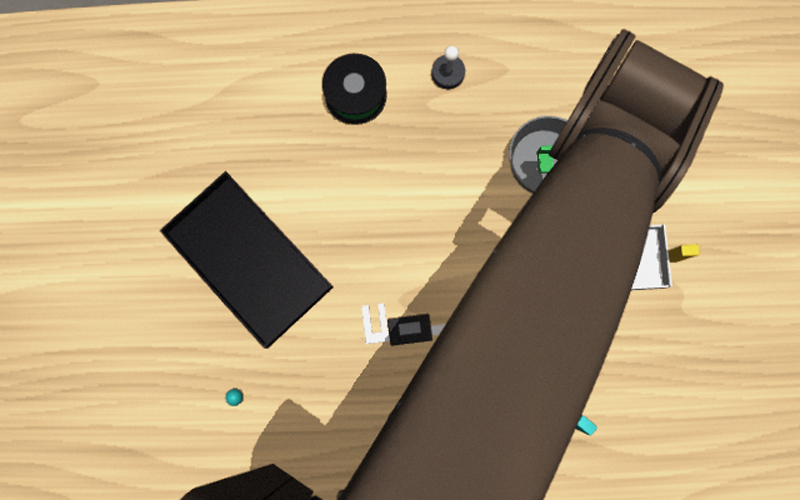

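The side view shows the three balls in the blue dish at (493,352), the scoop flat and upright on the desk at (570,438), the tray empty, and the gripper clear of everything. I hand it in.

```bash
python3 -c "
from h import *
st();print(r.sign_off())"
```

```text
t 30.48 p [ 0.5631 -0.2813  0.2149] jaw 1.24 zax [-0.011 -0.059 -0.998] gap 0.0853 F [-0.3  0.   0.4] M [-0.    0.01  0.  ] q [-0.6   0.19  1.72 -0.06  1.21 -0.6 ]
the job is handed in; nothing more can be done
None
```

All three orange balls are in the blue dish, and the aluminium scoop stands upright on the desk, released. I handed the job in at about 30.5 s of the 61 s allowed.

**What I did:** I gripped the scoop by its yellow handle and drew it along the tray until the lip met the end wall, which put all three balls over the sill. I then carried them to the blue dish and set the scoop down on free desk beside it.

**Not done as planned:** The balls were not tipped out at a steep angle, because the moves cannot tilt the tool.
- **Failed tries:** Loosening the grip to 20 N and a quick up-and-down jerk did not make the scoop droop. Pressing the lip against the outside of the blue dish (about 12 N) tilted tool and scoop only about 4°.
- **What worked:** I pulled the scoop sharply backwards over the dish with the lip slightly down, so the balls rolled over the lip and dropped in.

**Last checks:** The final side view showed three balls in the blue dish, an empty tray and the scoop flat on the desk. The gripper was open, touched nothing, and read near-zero force. In the final top view the arm hid the blue dish, but an earlier top view showed the three balls in it. The largest force I read was about 20 N, and I saw no finger touch a ball in any picture. The tool was still about 3.5° off vertical at the end.

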